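# Square a display module into its alignment jig with a nudging stick

## Robot

A 6-joint arm with a two-finger parallel gripper is mounted at the origin on a cart in front of the work surface, level with it; the furniture and walls round the work are solid. World frame = base frame: x ahead of the robot, y to its left, z up, the work surface at z = 0. Lengths are in m, angles in rad, forces in N, time in s.
With the tool pointing down it reaches from about 0.3 to 0.775 m from the base axis. Payload 14.6 kg.
Tool frame: the origin (TCP) lies between the finger pads; the fingertips stand 14 mm ahead of it and the grasp point (between the pads) lies 5 mm behind it; z points along the fingers, y is the line along which they close (so a half turn about z gives the same grasp; the last joint's range is limited). The gripper opens to 94 mm and grips with 3 to 60 N. Pads are 16 mm wide; open, the fingers measure 119 mm over their backs; the gripper's body (75 mm by 177 mm) begins 78 mm behind the grasp point.
Start: joints at [1.182, 0.3, 1.521, -0, 1.321, -0.067], TCP at [0.174, 0.522, 0.219] pointing down, gripper open.
Joint ranges: [-3.03, 3.03], [-0.79, 2.21], [0.23, 2.52], [-1.04, 4.18], [0, 3.07], [-2.55, 2.55]. Speed limits (rad/s): [2.22, 2.22, 2.57, 3.14, 3.14, 3.14].

## Interface

Orientations are given as [roll, pitch, yaw] about the fixed x, y, z axes, in that order (R = Rz(yaw) Ry(pitch) Rx(roll)).
In Python, from station import ctrl gives the robot as it stands. The module is installed in compiled form; this text tells all that it offers.
- The arm moves only by the tool move_arm, never from a script. Its argument "targets" is a list of rows, each a list of 7 numbers: the opening, from -1 (shut) to 1 (fully open), then the shift along the tool's x, y, z in units of 50 mm (1.0 is 50 mm), then the turn, a rotation vector about the tool's x, y, z in rad. A call has 1 to 12 rows; each row is the pose to reach, as a shift and turn from the pose commanded when the call began, along the tool's axes at that moment; what a row does not reach only later rows make up. A row lasts 1/10 s, in which the tool goes at most 50 mm and 8.59 degrees, less where a joint would pass 70% of its speed; a pose out of reach is approached as far as the arm can. A call with a gripper value outside its range is refused whole. The fingers move at their own pace and stop on an object; "grip_force" is the grip in N (left out, the last holds). Time passes only in rows, so rows that repeat a pose let the fingers close. It gives the time, the measured TCP pose, the force, the opening and the grip force at its end, in the units of the state.
- ctrl.get_obs(): the state, without advancing time (a new reading comes with each control period).
- ctrl.camera(name): name is "scene" or "top"; returns (picture, depth): 420x560x3 uint8, red, green, blue; 420x560 float32, m along the optical axis (not along the pixel's ray), 0 where there is no reading.
- ctrl.camera_params(name): a dict with "intrinsics" (3x3 intrinsics, pixels), "k1" (the pictures are not rectified: a ray, as slopes to the right and down, at radius r is drawn at 1 + k1 r^2 times it, then the intrinsics apply), "rvec" (rotation vector, rad) and "tvec" (3), from world to camera coordinates, as OpenCV has them. Camera axes: x right, y down, z forward; pixel columns grow to the right and rows downward; lengths in m; the calibration is good to about 2 mm. A picture is of the moment at which its call begins. camera_params takes no time and is no camera call.
- ctrl.hand_in(): hands the job in; it is judged then, once.
Trained networks look in the newest picture that a camera, given by its name, has taken for a name from the list of things; names that differ only in an ending like _2 or _b are one class to them, and where a whole thing is asked for, a point or a joint stands for the part that bears it (a point fixed in the world has none). Each returns a list of dicts, best first, with "score" (0 to 1); they miss things now and then, are a little off and sometimes report something else, mostly with a low value. They report only what shows in the picture. A call takes as long as a camera call.
- ctrl.cut_out(camera, target): "region" (420x560 bool, what is visible of it) and "point" ([column, row] in pixels, amid what is visible of it).
- ctrl.tip_of(camera, target): "point" ([column, row] in pixels: a listed point, or the origin of a listed thing).
The state is a dict: "time_s": time; "qpos": joint angles; "joint_vel": joint speeds; "tau": joint torques, N m; "ee_pos": TCP position; "eef_rot": TCP orientation; "force": force on the tool from outside, world axes, zero at the start; "moment": the same for the moment, N m; "grip_width": finger opening in m; "grip_force": force on a finger pad.
Only numpy, scipy, OpenCV 4.12 (cv2) and the standard library are available. Lean on these libraries where they do the work, as an engineer would, in place of code of your own. Each camera call takes 0.05 s, during which the arm holds its last target. There are 200 camera calls.

## Task

Take the nudging stick from its stand and, touching the loose display module with nothing but the stick's foot, slide it gently (its glass breaks under a hard push; never lift it off the plate) along the jig until it lies flat against the raised far and left bars, square and with no gap at either. Then put the stick back upright in its stand and leave the other things on the bench where they are.

Things in the scene. Friction and masses are not known exactly. Their poses are not given: they have to be found in the camera images.
- jig: fixed alignment jig (all sizes in mm): flat metal plate 8 thick on the bench, from x = -85 to +97 and y = -70 to +80 about its origin on the plate's underside; yaw within 0.6 rad of zero. Two dark steel bars on it, far (+x) and left (+y), 15 wide and 10 high above the plate, parallel to its axes, are screwed down where the last user left them and not tracked. Its other sides are open
- jig_mark (a point): point on the plate's top face right above the jig's origin, 8 above the bench; axes as the jig's
- screen: loose flat display module, 100 (own x) x 64 (own y) x 7 thick, 120 g give or take 40 %, on the jig's plate, off both bars, up to 0.25 rad askew; origin at the centre of its underside. Seated, its axes are parallel to the jig's. It slides under 0.5 to 2 N; some 5 N at the middle of a side also turns it square against a bar. More than 12 N from the stick breaks it
- screen_far_mid (a point): middle of the module's far side, own (+50, 0), underside; belongs on the far bar, which runs along the jig's y from -70 to +70 with its inner face anywhere between x = +61 and +79 in the jig's frame
- screen_left_mid (a point): middle of the module's left side, own (0, +32), underside; belongs on the left bar, which runs along the jig's x from -85 to +60 with its inner face anywhere between y = +46 and +64 in the jig's frame
- stick: nudging stick, 80 tall, 30 g, standing upright in the stand; origin at the centre of its foot's end. Lower part: round foot 12 in diameter, 34 long. Upper part (34 to 80 above the foot's end): square black handle 16x16, faces along own x and y, to be gripped
- stand: fixed square block 56x56x26 (66x66x4 foot plate) on the bench, origin at the centre of its underside; a square hole 16x16 in the middle of its top, 22 deep, holds the stick's foot with 2 to spare on each side
- stand_floor (a point): centre of the bottom of the stand's hole, 4 above the bench: the stick's origin when put away
- multimeter: hand multimeter lying on its back, 142x72x39, a bystander left of the jig
- ear_case: small oval earphone case, 49x70x31, a bystander left of the jig
- long_nose: long-nose pliers lying flat, 148 long, 50 wide, 11 high, a bystander between jig and stand
- solder_spool: spool of solder, 52 across, 33 high, a bystander beyond the stand
- usb_stick_0: USB stick lying flat, 18x50x8, a bystander nearer the robot than the stand

How it is judged:
On the way, in this order (a step that is already met when the one before it is completed fails the run):
1. the stick is lifted clear of its stand (height (world z) of stick above 0.03 m), for 0.1 s.
2. the module lies square against both bars while the stick is out of the stand (x of far_bar_c0 in the frame of screen_far_mid below 0.009 m and y of left_bar_c0 in the frame of screen_left_mid below 0.009 m and angle between the x axis of screen and the x axis of jig, either way round below 0.015 rad and height (world z) of screen below 0.011 m and angle between screen's own z axis and vertical below 0.04 rad and horizontal distance between stick and stand_floor above 0.05 m), for 0.2 s.
At the end, for the whole second after the job is handed in: Module flat on the plate and at rest, square to the jig within 0.015 rad and within 1.5 mm of the far bar and of the left bar (the bar centre line then under 9 mm off that side); stick at rest in its stand, foot within 6 mm of the hole centre and 5 mm of its bottom, leaning at most 0.25 rad (x of far_bar_c0 in the frame of screen_far_mid below 0.009 m and y of left_bar_c0 in the frame of screen_left_mid below 0.009 m and angle between the x axis of screen and the x axis of jig, either way round below 0.015 rad and height (world z) of screen below 0.011 m and angle between screen's own z axis and vertical below 0.04 rad and linear speed of screen below 0.01 m/s and horizontal distance between stick and stand_floor below 0.006 m and z of stick in the frame of stand_floor below 0.005 m and angle between stick's own z axis and vertical below 0.25 rad and linear speed of stick below 0.02 m/s); the robot touches nothing.
It fails at once if the stick presses on the module with more than 12 N (contact force between stick and screen above 12 N).
It fails at once if the gripper or arm touches the module (contact force between any of the fingers, the arm and screen above 0.3 N).
It fails at once if the module is lifted or tipped off the plate (height (world z) of screen above 0.014 m or angle between screen's own z axis and vertical above 0.1 rad).
It fails at once if a bystander is moved by more than 20 mm (distance of any of multimeter, ear_case, long_nose, solder_spool, usb_stick_0 from where it was at the start of the episode above 0.02 m).
It also fails if it takes over 72 s, if anything falls off the work surface, if the arm or the gripper's body presses on something with over 40 N, if the wrist force passes 120 N, or if a joint passes its speed limit or range.

## Working session

There is one attempt and no reset: what is moved stays moved. The work goes in short steps, Python scripts to look and compute and a tool call to move; the robot and the scene stay as the last step left them, time stands still between calls to the robot, and variables do not carry over. Pictures are saved under pics/ and viewed, at most 10 in all, crops included, and the job is handed in when it is done.

Besides the shell and the picture viewer there is one more tool, called as name(argument=value, ...) on one line, values as JSON. move_arm: Moves the arm, as the interface text tells. Its arguments: {"type":"object","properties":{"targets":{"type":"array"},"grip_force":{"type":"number"}},"required":["targets"]}

```bash
mkdir -p pics
cat > h.py <<'E'
import numpy as np, cv2
from scipy.spatial.transform import Rotation as R
from station import ctrl
def cam(n):
    p=ctrl.camera_params(n); K=np.array(p['intrinsics']); Rm=cv2.Rodrigues(np.array(p['rvec'],float))[0]; t=np.array(p['tvec'],float).ravel()
    return K,float(p['k1']),Rm,t
def ray(n,px):
    K,k1,Rm,t=cam(n); px=np.atleast_2d(px).astype(float)
    d=np.c_[(px[:,0]-K[0,2])/K[0,0],(px[:,1]-K[1,2])/K[1,1]]; u=d.copy()
    for _ in range(20): u=d/(1+k1*(u**2).sum(1,keepdims=True))
    return np.c_[u,np.ones(len(u))],Rm,t
def onz(n,px,z):
    v,Rm,t=ray(n,px); w=v@Rm; c=-Rm.T@t
    return c+w*((z-c[2])/w[:,2])[:,None]
def atd(n,px,d):
    v,Rm,t=ray(n,px); return (v*np.asarray(d).reshape(-1,1)-t)@Rm
def proj(n,P):
    K,k1,Rm,t=cam(n); c=np.atleast_2d(P)@Rm.T+t; u=c[:,:2]/c[:,2:]
    u=u*(1+k1*(u**2).sum(1,keepdims=True)); return u*[K[0,0],K[1,1]]+[K[0,2],K[1,2]]
E
python3 - <<'E'
from h import *
for n in ('top','scene'):
    im,d=ctrl.camera(n); cv2.imwrite(f'pics/{n}0.png',im[:,:,::-1]); np.save(f'{n}0.npy',d); np.save(f'{n}0im.npy',im)
    K,k,Rm,t=cam(n); print(n,-Rm.T@t,K[0,0])
    for o in ('jig_mark','screen','screen_far_mid','screen_left_mid','stick','stand','stand_floor','multimeter','ear_case','long_nose','solder_spool','usb_stick_0'):
        r=ctrl.tip_of(n,o)
        z={'jig_mark':.008,'stick':.004,'stand_floor':.004}.get(o,.008 if 'screen' in o else 0)
        print(n,o,[(np.round(q['point']),round(q['score'],2),onz(n,q['point'],z)[0].round(4)) for q in r[:2]])
print(ctrl.get_obs())
E
```

```text
top [0.43794218 0.06277946 0.94541478] 415.62277000475274
top jig_mark [(array([242., 208.]), 0.7, array([0.5362, 0.1489, 0.008 ]))]
top screen [(array([237., 207.]), 0.85, array([0.5381, 0.1603, 0.008 ])), (array([415., 216.]), 0.68, array([ 0.5158, -0.2476,  0.008 ]))]
top screen_far_mid [(array([227., 189.]), 0.95, array([0.5782, 0.1839, 0.008 ]))]
top screen_left_mid [(array([226., 218.]), 0.91, array([0.5124, 0.1858, 0.008 ]))]
top stick [(array([420., 216.]), 0.44, array([ 0.5166, -0.2612,  0.004 ]))]
top stand [(array([417., 219.]), 0.93, array([ 0.51  , -0.2543,  0.    ])), (array([425., 216.]), 0.33, array([ 0.5176, -0.2738,  0.    ]))]
top stand_floor [(array([419., 216.]), 0.89, array([ 0.5157, -0.2586,  0.004 ]))]
top multimeter [(array([146., 191.]), 0.76, array([0.5762, 0.3734, 0.    ])), (array([227., 191.]), 0.51, array([0.5746, 0.1846, 0.    ]))]
top ear_case [(array([154., 234.]), 0.92, array([0.4756, 0.3514, 0.    ]))]
top long_nose [(array([361., 241.]), 0.56, array([ 0.4604, -0.1223,  0.    ]))]
top solder_spool [(array([354., 159.]), 0.69, array([ 0.6502, -0.111
[... 1107 characters left out ...]
([ 0.3684, -0.1956,  0.    ]))]
{'time_s': 1.3, 'qpos': array([ 1.18237480e+00,  2.99911424e-01,  1.52100541e+00,  7.23874860e-06,
        1.32071506e+00, -6.65903255e-02]), 'joint_vel': array([-0.00065714, -0.00058339,  0.00014073, -0.00102476,  0.0004667 ,
       -0.00040636]), 'tau': array([ 2.36718806e-03, -5.31686425e+01, -3.52891767e+01,  7.09337206e-02,
        2.14936584e-02, -1.32982478e-05]), 'ee_pos': array([0.17395743, 0.5217486 , 0.21943702]), 'eef_rot': array([-3.14155397e+00, -9.60911227e-06,  2.81975967e+00]), 'force': array([ 0.55017149, -0.1368454 , -0.11326425]), 'moment': array([-0.02425496,  0.00028733,  0.0770978 ]), 'grip_force': 0.0, 'grip_width': 0.09371986411621075}
```

View top.

Run:
```python
import numpy as np,cv2
im=np.load('top0im.npy')[:,:,::-1]
a=cv2.resize(im[140:280,170:310],None,fx=4,fy=4,interpolation=cv2.INTER_CUBIC)
b=cv2.resize(im[150:290,380:440],None,fx=4,fy=4,interpolation=cv2.INTER_CUBIC)
cv2.imwrite('pics/c0.png',np.hstack([a,b]))
```

```text
(no output)
```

View pics/top0.png

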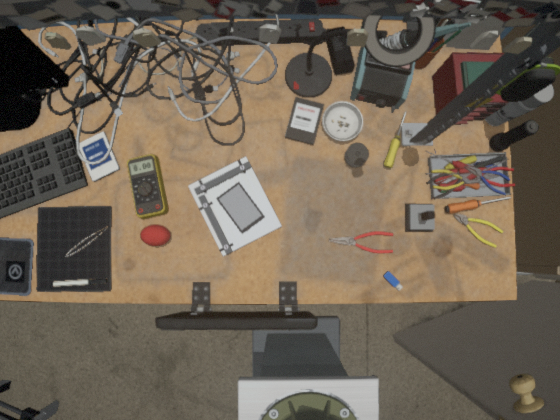

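View pics/c0.png

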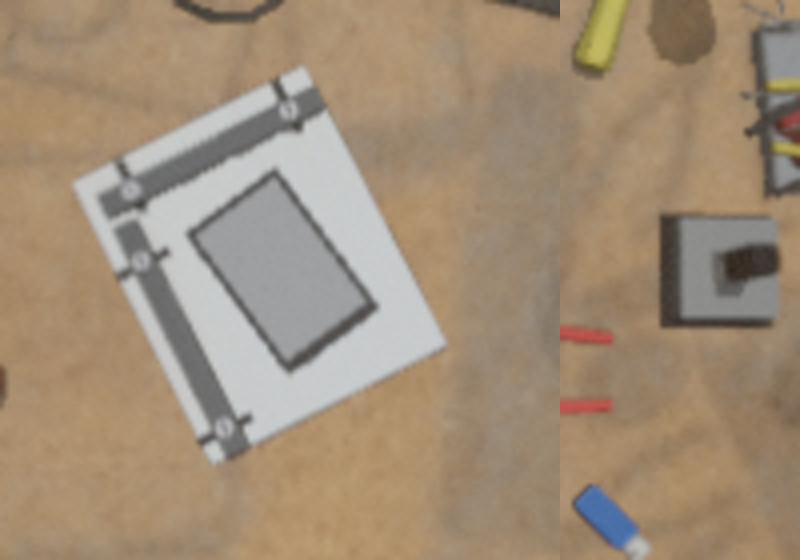

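View pics/scene0.png

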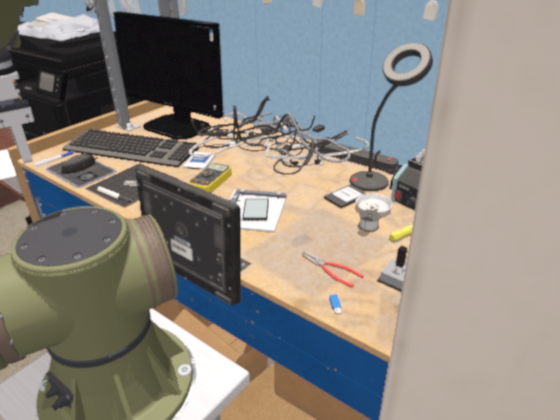

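Run:
```python
from h import *
im=np.load('top0im.npy');d=np.load('top0.npy')
def h(u,v): return atd('top',[[u,v]],[d[v,u]])[0].round(3) if d[v,u]>0 else None
print('monitor',[h(u,v) for u in (160,200,240,280,300,312) for v in (318,322,326)])
print('brackets',h(202,290),h(288,290),h(202,305),h(288,305))
# max height map of area
vv,uu=np.mgrid[20:420:4,100:520:4]; P=atd('top',np.c_[uu.ravel(),vv.ravel()],d[vv,uu].ravel()); ok=d[vv,uu].ravel()>0
P=P[ok]
for x in np.arange(.1,.85,.05):
    print(round(x,2),[int(1000*max([p[2] for p in P if abs(p[0]-x)<.025 and abs(p[1]-y)<.025] or [-.001])) for y in np.arange(.5,-.45,-.05)])
print('stick top',[h(u,v) for u in range(414,432,3) for v in (212,215,218)])
g=cv2.cvtColor(im,cv2.COLOR_RGB2HSV)
roi=np.zeros(g.shape[:2],np.uint8); roi[140:270,175:295]=1
m=((g[:,:,1]<40)&(g[:,:,2]>120)&(roi>0)).astype(np.uint8)
c=max(cv2.findContours(m,0,2)[0],key=cv2.contourArea); hull=cv2.convexHull(c)
q=cv2.boxPoints(cv2.minAreaRect(hull)); W=onz('top',q,.008); print('plate',q.round(1),W.round(4)); print([np.linalg.norm(W[i]-W[i-1]).round(4) for i in range(4)])
for n in ('screen',):
    r=ctrl.cut_out('top',n)[0]['region'] if False else None
```

```text
monitor [array([0.316, 0.281, 0.188]), array([0.309, 0.28 , 0.191]), array([0.302, 0.28 , 0.191]), array([0.317, 0.207, 0.192]), array([0.31 , 0.207, 0.193]), array([0.303, 0.207, 0.194]), array([0.316, 0.136, 0.179]), array([0.31 , 0.135, 0.192]), array([0.303, 0.135, 0.193]), array([0.315, 0.063, 0.179]), array([0.31 , 0.063, 0.192]), array([0.303, 0.063, 0.191]), array([0.315, 0.026, 0.18 ]), array([0.31 , 0.027, 0.19 ]), array([0.303, 0.027, 0.193]), array([0.315, 0.004, 0.18 ]), array([0.31 , 0.005, 0.19 ]), array([0.303, 0.005, 0.192])]
brackets [0.35  0.238 0.006] [0.35  0.045 0.005] [ 0.205  0.399 -0.857] [ 0.205  0.028 -0.86 ]
0.1 [-858, -858, -859, -853, -856, -856, -753, 2, 15, 56, 42, 58, 20, 3, -848, -849, -855, -850, 86]
0.15 [-861, -1, -1, -1, -1, -1, -1, 2, 2, 2, 2, 2, 5, 2, -851, -852, -854, -853, -855]
0.2 [-853, -860, -1, -859, -857, -857, -857, -853, -852, -1, -866, -855, -853, -855, -856, -858, -853, -853, -853]
0.25 [-1, -1, -1, -1, -1, -1, -1, -1, -1, -1, -1, -1, -1, -1, -1, -1, -1, -1, -1]
0.3 [2, 0, -1, -1, 192, 193, 191, 195, 193, 194, 192, -1, -1, -1, 0, 2,
[... 884 characters left out ...]
24, -0.246,  0.025]), array([ 0.517, -0.246,  0.026]), array([ 0.51 , -0.246,  0.026]), array([ 0.524, -0.254,  0.025]), array([ 0.516, -0.251,  0.031]), array([ 0.51 , -0.253,  0.026]), array([ 0.524, -0.26 ,  0.026]), None, array([ 0.508, -0.25 ,  0.054]), array([ 0.519, -0.25 ,  0.073]), array([ 0.513, -0.249,  0.075]), array([ 0.507, -0.251,  0.07 ]), array([ 0.518, -0.253,  0.084]), array([ 0.512, -0.252,  0.086]), array([ 0.506, -0.257,  0.072])]
plate [[187.  185. ]
 [246.2 155.4]
 [281.8 226.6]
 [222.6 256.2]] [[0.5883 0.2751 0.008 ]
 [0.6565 0.1397 0.008 ]
 [0.4926 0.0583 0.008 ]
 [0.4261 0.1917 0.008 ]]
[np.float64(0.1824), np.float64(0.1516), np.float64(0.183), np.float64(0.1491)]
```

```bash
cat >> h.py <<'E'
JO=None
def jig(yaw,o): return np.array([[np.cos(yaw),-np.sin(yaw)],[np.sin(yaw),np.cos(yaw)]]),np.array(o)
def warp(im,yaw,o,z,s=4):  # s px per mm, up=jig x, left=jig y ; covers x -95..105, y -80..90
    J,o=jig(yaw,o); r,c=np.mgrid[0:200*s,0:170*s]
    x=(105-r/s)/1000; y=(90-c/s)/1000
    w=np.stack([x,y],-1).reshape(-1,2)@J.T+o
    p=proj('top',np.c_[w,np.full(len(w),z)]).reshape(200*s,170*s,2).astype(np.float32)
    return cv2.remap(im,p[...,0],p[...,1],cv2.INTER_CUBIC)
E
python3 - <<'E'
from h import *
im=np.load('top0im.npy');d=np.load('top0.npy')
W=np.array([[.5883,.2751],[.6565,.1397],[.4926,.0583],[.4261,.1917]])
L=np.array([[97,80],[97,-70],[-85,-70],[-85,80]])/1000
A=L-L.mean(0);B=W-W.mean(0); yaw=np.arctan2((A[:,0]*B[:,1]-A[:,1]*B[:,0]).sum(),(A*B).sum())
J,_=jig(yaw,[0,0]); o=W.mean(0)-J@L.mean(0); print('jig',yaw,o)
w=warp(im,yaw,o,.015,3); cv2.imwrite('pics/w0.png',w[:,:,::-1])
vv,uu=np.mgrid[205:228,408:438]; P=atd('top',np.c_[uu.ravel(),vv.ravel()],d[vv,uu].ravel()); k=(d[vv,uu].ravel()>0)&(P[:,2]>.078); print('handle top',k.sum(),P[k].mean(0),P[k].min(0),P[k].max(0))
ctrl.camera('scene')
for q in ctrl.cut_out('scene','stick')[:1]:
    ys,xs=np.where(q['region']); print('scene stick',xs.min(),xs.max(),ys.min(),ys.max(), onz('scene',[[xs[ys<ys.min()+3].mean(),ys.min()+2]],.084))
E
```

```text
jig 0.46656097301664584 [0.53776536 0.15903549]
handle top 54 [ 0.51368014 -0.25604217  0.083888  ] [ 0.50729852 -0.26432909  0.07810675] [ 0.52051309 -0.24837857  0.08709504]
scene stick 395 407 245 273 [[ 0.51744904 -0.25835119  0.084     ]]
```

View pics/w0.png

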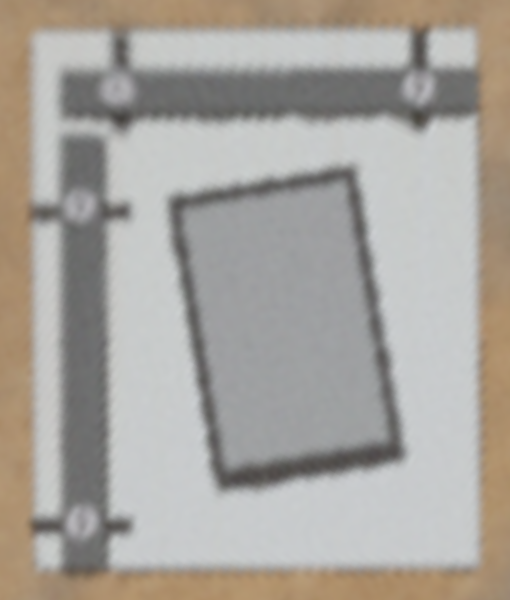

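move_arm(targets=[[0.2, 0, 0, -1.7, 0, 0, 0]])

```text
time_s: 1.5
ee_pos: [0.1733, 0.52, 0.2645]
eef_rot: [-3.131, -0.001, 2.82]
force: [1.1, -0.0, 0.3]
grip_width: 0.089
grip_force: 0.0
```

```bash
cat >> h.py <<'E'
def rel(pos,yaw):
    o=ctrl.get_obs(); p=o['ee_pos']; Rt=R.from_euler('xyz',o['eef_rot'])
    T=R.from_euler('xyz',[np.pi,0,yaw]); dr=(Rt.inv()*T).as_rotvec()
    print('now',p.round(4),np.array(o['eef_rot']).round(4),'shift/50mm',(Rt.inv().apply(np.array(pos)-p)/.05).round(3),'turn',dr.round(4),'t',o['time_s'])
E
python3 -c "
from h import *
rel([.514,-.257,.30],1.571)"
```

```text
now [0.1733 0.52   0.2645] [-3.1310e+00 -7.0000e-04  2.8198e+00] shift/50mm [-11.38  -12.594  -0.585] turn [-0.0096  0.006   1.2487] t 1.5
```

move_arm(targets=[[0.2, -0.7, -0.8, -0.7, 0, 0, 0.1], [0.2, -1.4, -1.6, -0.8, 0, 0, 0.2], [0.2, -2.1, -2.4, -0.8, 0, 0, 0.3], [0.2, -2.8, -3.1, -0.8, 0, 0, 0.4], [0.2, -3.5, -3.9, -0.8, 0, 0, 0.5], [0.2, -4.2, -4.7, -0.8, 0, 0, 0.6], [0.2, -4.9, -5.5, -0.8, 0, 0, 0.7], [0.2, -5.6, -6.3, -0.8, 0, 0, 0.8], [0.2, -6.3, -7.0, -0.8, 0, 0, 0.9], [0.2, -7.0, -7.7, -0.8, 0, 0, 1.0], [0.2, -7.7, -8.5, -0.8, 0, 0, 1.1], [0.2, -8.4, -9.3, -0.8, 0, 0, 1.25]])

```text
time_s: 2.7
ee_pos: [0.4115, -0.0214, 0.3097]
eef_rot: [3.141, 0.0, 1.565]
force: [1.0, -0.4, -0.0]
grip_width: 0.0566
grip_force: 0.0
```

```bash
python3 -c "
from h import *
rel([.514,-.257,.20],1.571)"
```

```text
now [ 0.4115 -0.0214  0.3097] [3.1407e+00 1.0000e-04 1.5651e+00] shift/50mm [-4.701  2.074  2.197] turn [ 0.0008  0.0001 -0.0059] t 2.7
```

move_arm(targets=[[0.2, -0.8, 0.35, 0, 0, 0, 0], [0.2, -1.6, 0.7, 0.4, 0, 0, 0], [0.2, -2.4, 1.05, 0.8, 0, 0, 0], [0.2, -3.2, 1.4, 1.2, 0, 0, 0], [0.2, -4.0, 1.75, 1.6, 0, 0, 0], [0.2, -4.7, 2.07, 2.0, 0, 0, 0], [0.2, -4.7, 2.07, 2.7, 0, 0, 0], [0.2, -4.7, 2.07, 3.6, 0, 0, 0], [0.2, -4.7, 2.07, 3.6, 0, 0, 0], [0.2, -4.7, 2.07, 3.6, 0, 0, 0]])

```text
time_s: 3.7
ee_pos: [0.5147, -0.2543, 0.1305]
eef_rot: [-3.141, -0.0, 1.57]
force: [-0.5, -0.5, 0.9]
grip_width: 0.0568
grip_force: 0.0
```

Run:
```python
from h import *
rel([.514,-.257,.056],1.571)
s,_=ctrl.camera('scene'); t,_=ctrl.camera('top')
a=cv2.resize(s[200:320,330:450],None,fx=3.3,fy=3.3,interpolation=cv2.INTER_CUBIC); b=cv2.resize(t[150:270,360:480],None,fx=3.3,fy=3.3,interpolation=cv2.INTER_CUBIC)
cv2.imwrite('pics/c1.png',np.hstack([a,b])[:,:,::-1])
```

```text
now [ 0.5147 -0.2543  0.1305] [-3.1414e+00 -1.0000e-04  1.5699e+00] shift/50mm [-0.054 -0.013  1.49 ] turn [-0.0002 -0.0001 -0.0011] t 3.7
```

View pics/c1.png

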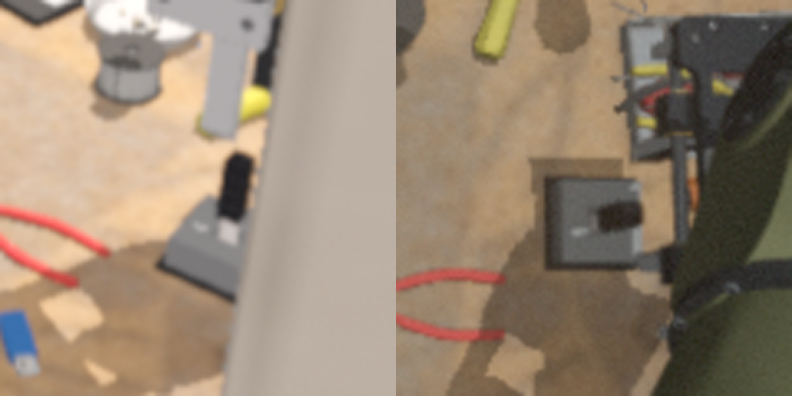

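move_arm(targets=[[0.2, -0.05, 0, 0.5, 0, 0, 0], [0.2, -0.05, 0, 1.0, 0, 0, 0], [0.2, -0.05, 0, 1.3, 0, 0, 0], [0.2, -0.05, 0, 1.49, 0, 0, 0], [0.2, -0.05, 0, 1.49, 0, 0, 0], [0.2, -0.05, 0, 1.49, 0, 0, 0]])

```text
time_s: 4.4
ee_pos: [0.515, -0.257, 0.0561]
eef_rot: [3.14, 0.001, 1.57]
force: [-0.0, -0.4, -0.4]
grip_width: 0.0562
grip_force: 0.0
```

move_arm(targets=[[-1, 0, 0, 0, 0, 0, 0], [-1, 0, 0, 0, 0, 0, 0], [-1, 0, 0, 0, 0, 0, 0], [-1, 0, 0, 0, 0, 0, 0], [-1, 0, 0, 0, 0, 0, 0], [-1, 0, 0, 0, 0, 0, 0]], grip_force=20)

```text
time_s: 5.0
ee_pos: [0.5144, -0.2568, 0.055]
eef_rot: [3.142, 0.0, 1.57]
force: [0.2, 0.0, 0.6]
grip_width: 0.0155
grip_force: 20.0
```

move_arm(targets=[[-1, 0, 0, 0, 0, 0, 0], [-1, 0, 0, 0, 0, 0, 0], [-1, 0, 0, 0, 0, 0, 0]], grip_force=60)

```text
time_s: 5.3
ee_pos: [0.5144, -0.2568, 0.055]
eef_rot: [3.142, -0.0, 1.57]
force: [-0.8, 0.9, 1.3]
grip_width: 0.0154
grip_force: 60.0
```

```bash
python3 -c "
from h import *
o=ctrl.get_obs();print(o['ee_pos'],o['eef_rot'],o['force'],o['grip_width'],o['grip_force'])"
```

```text
[ 0.5144402  -0.2567803   0.05497207] [ 3.14158308e+00 -1.34621282e-05  1.56979909e+00] [-0.78552529  0.87545892  1.27654419] 0.015385982170770857 60.00033259391785
```

Run:
```python
from h import *
for n in ('scene','top'):
    im,d=ctrl.camera(n); vv,uu=np.mgrid[0:420:2,0:560:2]; D=d[vv,uu].ravel(); P=atd(n,np.c_[uu.ravel(),vv.ravel()],D)[D>0]
    a=-.4627; r=P[:,0]*np.cos(a)+P[:,1]*np.sin(a); t=-P[:,0]*np.sin(a)+P[:,1]*np.cos(a)
    k=(abs(t)<.12)&(P[:,2]>.04)&(r>-.1)
    for rr in np.arange(0,.75,.05):
        s=k&(abs(r-rr)<.025)
        if s.sum(): print(n,round(rr,2),s.sum(),'z',P[s,2].min().round(3),P[s,2].max().round(3),'t',t[s].min().round(2),t[s].max().round(2))
    cv2.imwrite(f'pics/{n}2.png',im[:,:,::-1])
```

```text
scene 0.0 2600 z 0.04 0.379 t -0.12 0.12
scene 0.05 2652 z 0.04 0.467 t -0.12 0.12
scene 0.1 1669 z 0.04 0.547 t -0.07 0.12
scene 0.15 1690 z 0.287 0.579 t -0.06 0.12
scene 0.2 1230 z 0.37 0.578 t -0.07 0.11
scene 0.25 741 z 0.453 0.574 t -0.07 0.11
scene 0.3 880 z 0.436 0.571 t -0.06 0.01
scene 0.35 806 z 0.394 0.559 t -0.06 0.01
scene 0.4 601 z 0.356 0.511 t -0.06 0.0
scene 0.45 548 z 0.323 0.479 t -0.06 0.03
scene 0.5 646 z 0.139 0.434 t -0.07 0.02
scene 0.55 539 z 0.042 0.385 t -0.07 0.03
scene 0.6 18 z 0.044 0.106 t -0.01 -0.0
top 0.3 1264 z 0.467 0.617 t -0.04 0.12
top 0.35 1780 z 0.435 0.568 t -0.06 0.09
top 0.4 1291 z 0.4 0.526 t -0.06 0.08
top 0.45 860 z 0.342 0.486 t -0.04 0.07
top 0.5 662 z 0.142 0.445 t -0.05 0.07
top 0.55 676 z 0.041 0.392 t -0.05 0.06
top 0.6 422 z 0.045 0.359 t -0.05 0.06
top 0.65 87 z 0.043 0.185 t -0.01 0.07
top 0.7 462 z 0.041 0.595 t -0.08 0.12
```

View pics/scene2.png

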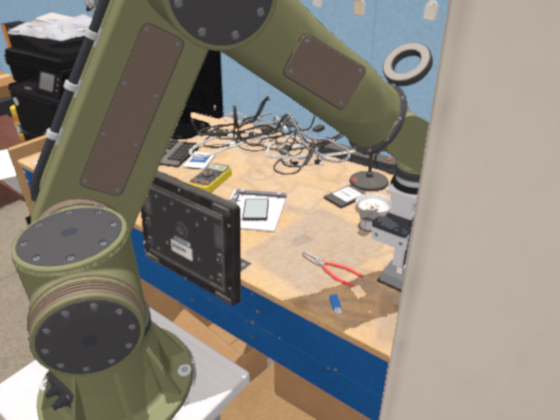

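move_arm(targets=[[-1, 0, 0, -0.3, 0, 0, 0], [-1, 0, 0, -0.7, 0, 0, 0], [-1, 0, 0, -1.2, 0, 0, 0], [-1, 0, 0, -1.8, 0, 0, 0], [-1, 0, 0, -2.3, 0, 0, 0], [-1, 0, 0, -2.3, 0, 0, 0]])

```text
time_s: 6.0
ee_pos: [0.5156, -0.2575, 0.1746]
eef_rot: [3.136, 0.003, 1.57]
force: [0.9, -0.1, 0.0]
grip_width: 0.0156
grip_force: 60.0
```

```bash
cat >> h.py <<'E'
def jw(x,y,z):
    J,o=jig(.4666,[.5378,.1590]); return np.r_[J@(np.array([x,y])/1000)+o,z]
YJ=.4666+np.pi/2
def jpos():
    J,o=jig(.4666,[.5378,.1590]); ob=ctrl.get_obs(); p=ob['ee_pos']; print('jig mm',(J.T@(p[:2]-o)*1000).round(2),'z',p[2].round(4),'F jig',(J.T@np.array(ob['force'])[:2]).round(2),'Fz',round(ob['force'][2],2))
E
python3 -c "
from h import *
rel(jw(-74,2,.16),YJ); print(ctrl.get_obs()['force'])"
```

```text
now [ 0.5156 -0.2575  0.1746] [3.136  0.0033 1.5698] shift/50mm [ 7.699 -0.905  0.261] turn [ 0.0047  0.0045 -0.4676] t 6.0
[ 0.89342906 -0.09475819  0.04440326]
```

move_arm(targets=[[-1, 0.7, -0.1, 0, 0, 0, -0.05], [-1, 1.4, -0.2, 0, 0, 0, -0.1], [-1, 2.1, -0.3, 0, 0, 0, -0.15], [-1, 2.8, -0.4, 0, 0, 0, -0.2], [-1, 3.5, -0.5, 0, 0, 0, -0.25], [-1, 4.2, -0.6, 0, 0, 0, -0.3], [-1, 4.9, -0.7, 0.1, 0, 0, -0.35], [-1, 5.6, -0.8, 0.2, 0, 0, -0.4], [-1, 6.3, -0.9, 0.2, 0, 0, -0.45], [-1, 7.0, -0.9, 0.2, 0, 0, -0.468], [-1, 7.7, -0.9, 0.3, 0, 0, -0.468], [-1, 7.7, -0.9, 0.3, 0, 0, -0.468]])

```text
time_s: 7.2
ee_pos: [0.469, 0.1311, 0.1543]
eef_rot: [-3.141, -0.001, 2.041]
force: [-0.9, 0.0, 0.2]
grip_width: 0.0157
grip_force: 60.0
```

Run:
```python
from h import *
rel(jw(-74,2,.062),YJ); jpos()
```

```text
now [0.469  0.1311 0.1543] [-3.1407e+00 -7.0000e-04  2.0411e+00] shift/50mm [-8.100e-02  1.000e-03  1.846e+00] turn [-0.0009 -0.0007  0.0037] t 7.2
jig mm [-73.97   5.99] z 0.1543 F jig [-0.75  0.43] Fz 0.2
```

move_arm(targets=[[-1, -0.06, 0, 0.5, 0, 0, 0], [-1, -0.06, 0, 1.0, 0, 0, 0], [-1, -0.06, 0, 1.5, 0, 0, 0], [-1, -0.06, 0, 1.7, 0, 0, 0], [-1, -0.06, 0, 1.84, 0, 0, 0], [-1, -0.06, 0, 1.84, 0, 0, 0], [-1, -0.06, 0, 1.84, 0, 0, 0]])

```text
time_s: 7.9
ee_pos: [0.4716, 0.1256, 0.0638]
eef_rot: [3.14, 0.0, 2.038]
force: [0.4, -0.0, -1.1]
grip_width: 0.0157
grip_force: 60.0
```

Run:
```python
from h import *
rel(jw(-74,2,.062),YJ); jpos()
s,_=ctrl.camera('scene'); t,_=ctrl.camera('top')
a=cv2.resize(s[160:260,200:320],None,fx=3.3,fy=3.3,interpolation=cv2.INTER_CUBIC); b=cv2.resize(t[150:250,180:300],None,fx=3.3,fy=3.3,interpolation=cv2.INTER_CUBIC)
cv2.imwrite('pics/c3.png',np.hstack([a,b])[:,:,::-1])
```

```text
now [0.4716 0.1256 0.0638] [3.1405e+00 3.0000e-04 2.0377e+00] shift/50mm [0.042 0.003 0.036] turn [0.0011 0.0003 0.0003] t 7.9
jig mm [-74.13  -0.1 ] z 0.0638 F jig [ 0.31 -0.19] Fz -1.14
```

View pics/c3.png

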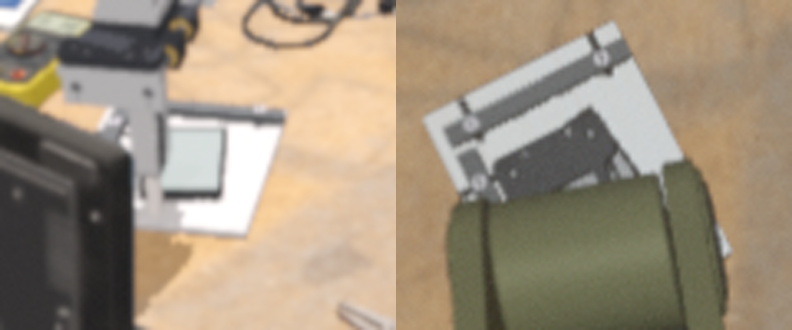

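move_arm(targets=[[-1, 0.05, 0.05, 0.04, 0, 0, 0], [-1, 0.05, 0.1, 0.04, 0, 0, 0], [-1, 0.05, 0.12, 0.04, 0, 0, 0], [-1, 0.05, 0.14, 0.04, 0, 0, 0], [-1, 0.05, 0.16, 0.04, 0, 0, 0], [-1, 0.05, 0.18, 0.04, 0, 0, 0], [-1, 0.05, 0.2, 0.04, 0, 0, 0]])

```text
time_s: 8.7
ee_pos: [0.4791, 0.1323, 0.061]
eef_rot: [3.142, 0.0, 2.038]
force: [0.5, 0.5, -0.0]
grip_width: 0.0158
grip_force: 60.0
```

Run:
```python
from h import *
jpos()
```

```text
jig mm [-64.46   2.6 ] z 0.061 F jig [0.68 0.26] Fz -0.02
```

move_arm(targets=[[-1, 0, 0.025, 0, 0, 0, 0], [-1, 0, 0.05, 0, 0, 0, 0], [-1, 0, 0.075, 0, 0, 0, 0], [-1, 0, 0.1, 0, 0, 0, 0], [-1, 0, 0.125, 0, 0, 0, 0], [-1, 0, 0.15, 0, 0, 0, 0], [-1, 0, 0.175, 0, 0, 0, 0], [-1, 0, 0.2, 0, 0, 0, 0], [-1, 0, 0.22, 0, 0, 0, 0], [-1, 0, 0.24, 0, 0, 0, 0]])

```text
time_s: 9.7
ee_pos: [0.4898, 0.1378, 0.0609]
eef_rot: [-3.142, -0.0, 2.038]
force: [-1.1, -0.2, -0.4]
grip_width: 0.0158
grip_force: 60.0
```

Run:
```python
from h import *
jpos()
s,_=ctrl.camera('scene'); t,_=ctrl.camera('top')
a=cv2.resize(s[160:260,200:320],None,fx=3.3,fy=3.3,interpolation=cv2.INTER_CUBIC); b=cv2.resize(t[150:250,180:300],None,fx=3.3,fy=3.3,interpolation=cv2.INTER_CUBIC)
cv2.imwrite('pics/c4.png',np.hstack([a,b])[:,:,::-1])
```

```text
jig mm [-52.46   2.65] z 0.0609 F jig [-1.04  0.32] Fz -0.44
```

View pics/c4.png

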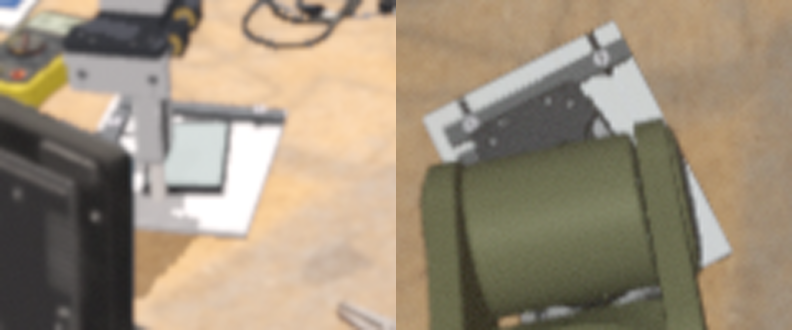

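move_arm(targets=[[-1, 0, 0.02, 0, 0, 0, 0], [-1, 0, 0.04, 0, 0, 0, 0], [-1, 0, 0.06, 0, 0, 0, 0], [-1, 0, 0.08, 0, 0, 0, 0], [-1, 0, 0.1, 0, 0, 0, 0], [-1, 0, 0.12, 0, 0, 0, 0]])

```text
time_s: 10.4
ee_pos: [0.4951, 0.1405, 0.0609]
eef_rot: [-3.142, -0.0, 2.038]
force: [-0.6, 0.2, 1.4]
grip_width: 0.0157
grip_force: 60.0
```

move_arm(targets=[[-1, 0, 0.015, 0, 0, 0, 0], [-1, 0, 0.03, 0, 0, 0, 0]])

```text
time_s: 10.6
ee_pos: [0.4964, 0.1411, 0.0609]
eef_rot: [-3.142, -0.0, 2.038]
force: [-0.9, -1.1, 0.1]
grip_width: 0.0158
grip_force: 60.0
```

Run:
```python
from h import *
jpos()
```

```text
jig mm [-44.98   2.65] z 0.0609 F jig [-1.27 -0.63] Fz 0.08
```

move_arm(targets=[[-1, 0, 0.01, 0, 0, 0, 0], [-1, 0, 0.02, 0, 0, 0, 0], [-1, 0, 0.03, 0, 0, 0, 0]])

```text
time_s: 10.9
ee_pos: [0.4978, 0.1417, 0.061]
eef_rot: [3.142, 0.0, 2.038]
force: [0.2, -0.2, -0.7]
grip_width: 0.016
grip_force: 60.0
```

Run:
```python
from h import *
jpos()
t,_=ctrl.camera('top'); s,_=ctrl.camera('scene')
for c in('top','scene'):
  for o in ('screen_far_mid','screen_left_mid','screen'):
    r=ctrl.tip_of(c,o); J,o_=jig(.4666,[.5378,.159])
    if r: print(c,o,r[0]['score'],(J.T@(onz(c,r[0]['point'],.008)[0,:2]-o_)*1000).round(1))
# edges of module in scene, rectified
```

```text
jig mm [-43.51   2.6 ] z 0.061 F jig [ 0.06 -0.27] Fz -0.66
top screen_far_mid 0.49 [64.8  2.9]
scene screen_far_mid 0.55 [76.6  2.5]
scene screen 0.9 [ 12.2 -13.7]
```

```bash
cat >> h.py <<'E'
def hull(c,take=True):
    if take: ctrl.camera(c)
    J,o_=jig(.4666,[.5378,.159])
    r=ctrl.cut_out(c,'screen')
    if not r: print('none');return
    m=r[0]['region'].astype(np.uint8); k=max(cv2.findContours(m,0,2)[0],key=cv2.contourArea)
    h=cv2.approxPolyDP(cv2.convexHull(k),1.2,True)[:,0]
    print(c,round(r[0]['score'],2)); print(h.tolist()); print(((onz(c,h,.015)[:,:2]-o_)@J*1000).round(1).tolist())
E
python3 - <<'E'
from h import *
hull('scene');hull('top')
E
```

```text
scene 0.71
[[271, 196], [268, 217], [251, 217], [253, 196]]
[[64.2, -35.2], [-38.5, -48.8], [-45.4, -6.7], [56.4, 12.7]]
none
```

move_arm(targets=[[-1, 0, 0.01, 0, 0, 0, 0], [-1, 0, 0.02, 0, 0, 0, 0], [-1, 0, 0.03, 0, 0, 0, 0]])

```text
time_s: 11.8
ee_pos: [0.4991, 0.1425, 0.0609]
eef_rot: [-3.141, -0.0, 2.038]
force: [-0.3, -0.5, -0.3]
grip_width: 0.0155
grip_force: 60.0
```

Run:
```python
from h import *
jpos(); hull('scene')
```

```text
jig mm [-42.05   2.65] z 0.0609 F jig [-0.52 -0.3 ] Fz -0.33
scene 0.88
[[271, 196], [268, 217], [251, 216], [251, 206], [254, 196]]
[[64.2, -35.2], [-38.5, -48.8], [-40.9, -5.6], [5.6, 5.8], [56.8, 10.0]]
```

move_arm(targets=[[-1, 0, 0.01, 0, 0, 0, 0], [-1, 0, 0.02, 0, 0, 0, 0]])

```text
time_s: 12.1
ee_pos: [0.4996, 0.1428, 0.0608]
eef_rot: [-3.141, -0.0, 2.038]
force: [-2.8, -2.1, 2.4]
grip_width: 0.0153
grip_force: 60.0
```

move_arm(targets=[[-1, 0, 0.01, 0, 0, 0, 0]])

```text
time_s: 12.2
ee_pos: [0.4998, 0.143, 0.0607]
eef_rot: [-3.14, -0.0, 2.038]
force: [-6.0, -2.5, 2.9]
grip_width: 0.0157
grip_force: 60.0
```

Run:
```python
from h import *
jpos(); hull('scene')
```

```text
jig mm [-41.14   2.76] z 0.0607 F jig [-6.44  0.49] Fz 2.95
scene 0.76
[[270, 195], [272, 198], [268, 217], [251, 216], [251, 206], [254, 196]]
[[69.0, -31.5], [54.3, -40.0], [-38.5, -48.8], [-40.9, -5.6], [5.6, 5.8], [56.8, 10.0]]
```

move_arm(targets=[[-1, 0, 0.0, 0, 0, 0, 0], [-1, 0, 0.0, 0, 0, 0, 0]])

```text
time_s: 12.5
ee_pos: [0.4998, 0.1429, 0.0607]
eef_rot: [-3.14, -0.0, 2.038]
force: [-5.0, -2.6, 1.7]
grip_width: 0.0156
grip_force: 60.0
```

Run:
```python
from h import *
jpos()
J,o_=jig(.4666,[.5378,.159])
im,d=ctrl.camera('scene')
# rectified at z=.015 scene, fine edge search of module right edge and near edge by gradient
g=cv2.GaussianBlur(cv2.cvtColor(im,cv2.COLOR_RGB2GRAY),(3,3),0).astype(np.float32)
def samp(P,z): 
    w=P/1000@J.T+o_; p=proj('scene',np.c_[w,np.full(len(w),z)]).astype(np.float32); return cv2.remap(g,p[:,:1],p[:,1:],cv2.INTER_CUBIC)[:,0]
ys=np.arange(-70,-20,.5)
for x in range(-30,60,10): 
    s=samp(np.c_[np.full(len(ys),x),ys],.015); print('x',x,s[::4].astype(int).tolist(),'grad min at',ys[np.argmin(np.gradient(s))],'max',ys[np.argmax(np.gradient(s))])
xs=np.arange(-70,-15,.5)
for y in range(-45,0,5):
    s=samp(np.c_[xs,np.full(len(xs),y)],.015); print('y',y,s[::4].astype(int).tolist(),'min at',xs[np.argmin(np.gradient(s))],'max',xs[np.argmax(np.gradient(s))])
```

```text
jig mm [-41.14   2.75] z 0.0607 F jig [-5.69 -0.08] Fz 1.74
x -30 [253, 254, 255, 255, 255, 255, 255, 255, 253, 245, 226, 184, 135, 104, 96, 96, 96, 95, 94, 95, 94, 94, 95, 97, 100] grad min at -47.0 max -22.0
x -20 [254, 255, 255, 254, 255, 255, 255, 255, 255, 249, 233, 201, 163, 146, 157, 175, 187, 192, 192, 194, 194, 194, 195, 195, 196] grad min at -47.5 max -41.0
x -10 [253, 255, 255, 255, 255, 255, 254, 254, 255, 255, 247, 228, 192, 166, 167, 190, 208, 218, 220, 220, 220, 219, 219, 219, 219] grad min at -47.5 max -40.0
x 0 [252, 255, 255, 255, 255, 255, 255, 255, 255, 255, 252, 240, 216, 182, 165, 175, 199, 213, 219, 220, 220, 220, 220, 219, 220] grad min at -45.5 max -39.0
x 10 [252, 254, 255, 254, 255, 255, 255, 255, 255, 255, 254, 247, 228, 198, 168, 164, 183, 204, 216, 220, 220, 220, 219, 220, 219] grad min at -44.0 max -38.5
x 20 [253, 254, 255, 255, 254, 255, 255, 255, 254, 255, 255, 254, 243, 219, 187, 165, 170, 194, 211, 219, 220, 220, 220, 220, 219] grad min at -44.0 max -36.5
x 30 [251, 254, 255, 255, 255, 255, 255, 255, 255, 255, 254, 254, 251, 234, 207, 178, 166, 180
[... 1193 characters left out ...]
8, 213] min at -38.0 max -23.5
y -20 [204, 211, 216, 219, 219, 219, 219, 218, 218, 215, 213, 208, 200, 189, 168, 148, 121, 102, 91, 90, 102, 124, 144, 170, 187, 198, 210, 214] min at -38.5 max -24.5
y -15 [191, 193, 195, 196, 196, 196, 195, 193, 192, 189, 187, 180, 173, 160, 141, 123, 103, 90, 84, 88, 105, 125, 149, 174, 189, 203, 210, 213] min at -39.5 max -25.0
y -10 [190, 190, 191, 191, 191, 191, 190, 190, 189, 187, 183, 176, 167, 150, 134, 116, 97, 85, 81, 88, 107, 127, 152, 174, 188, 203, 208, 213] min at -40.0 max -26.0
y -5 [191, 192, 192, 192, 191, 191, 192, 192, 192, 192, 190, 186, 181, 172, 164, 151, 137, 126, 119, 120, 129, 140, 161, 176, 192, 203, 208, 214] min at -38.5 max -26.5
```

```bash
cat >> h.py <<'E'
def line(g,c,pts,sc,z,sgn):  # pts Nx2 jig mm centers, sc = scan direction, returns edge positions
    J,o_=jig(.4666,[.5378,.159]); t=np.arange(-9,9.01,.25); out=[]
    for p in pts:
        P=np.array(p)+t[:,None]*np.array(sc); w=P/1000@J.T+o_
        q=proj(c,np.c_[w,np.full(len(w),z)]).astype(np.float32); s=cv2.remap(g,q[:,:1],q[:,1:],cv2.INTER_CUBIC)[:,0]
        gr=sgn*np.gradient(s); k=np.argmax(gr); kk=slice(max(k-6,0),k+7); w_=np.clip(gr[kk],0,None); out.append((P[kk]*w_[:,None]).sum(0)/w_.sum())
    return np.array(out)
def gray(im): return cv2.GaussianBlur(cv2.cvtColor(im,cv2.COLOR_RGB2GRAY),(3,3),0).astype(np.float32)
def fit(o,ax): # ax=0: y as function of x
    p=np.polyfit(o[:,ax],o[:,1-ax],1); r=o[:,1-ax]-np.polyval(p,o[:,ax]); k=abs(r)<1.5
    p=np.polyfit(o[k,ax],o[k,1-ax],1); return p.round(4),k.sum(),r.std().round(2)
E
python3 - <<'E'
from h import *
np.save('s5.npy',ctrl.camera('scene')[0])
for f in ('s5.npy','scene0im.npy'):
    g=gray(np.load(f)); print(f)
    print('plate right y(x) slope', fit(line(g,'scene',[(x,-70) for x in range(-70,90,5)],(0,1),.008,1),0))
    print('far bar inner x(y)', fit(line(g,'scene',[(66,y) for y in range(-60,-40 if f[1]=='5' else 30,4)],(1,0),.018,-1),1))
    print('plate near x(y)', fit(line(g,'scene',[(-85,y) for y in range(-60,-10,4)],(1,0),.008,1),1))
    print('plate far x(y)', fit(line(g,'scene',[(97,y) for y in range(-60,60,4)],(1,0),.008,-1),1))
    if f[1]=='5':
        print('mod right', fit(line(g,'scene',[(x,-37+(x-15)*.1) for x in range(-20,55,4)],(0,1),.015,1),0))
        print('mod near', fit(line(g,'scene',[(-26-.1*(y+15),y) for y in range(-35,-6,3)],(1,0),.015,1),1))
    else:
        print('mod right', fit(line(g,'scene',[(x,-34+(x)*.17) for x in range(-35,45,4)],(0,1),.015,1),0))
g=gray(np.load('top0im.npy'))
print('top far', fit(line(g,'top',[(97,y) for y in range(-60,70,4)],(1,0),.008,-1),1),'right',fit(line(g,'top',[(x,-70) for x in range(-75,90,5)],(0,1),.008,1),0),'left',fit(line(g,'top',[(x,80) for x in range(-75,90,5)],(0,1),.008,-1),0),'near',fit(line(g,'top',[(-85,y) for y in range(-60,40,4)],(1,0),.008,1),1))
print('top bars: far inner',fit(line(g,'top',[(66,y) for y in range(-60,50,4)],(1,0),.018,-1),1),'left inner',fit(line(g,'top',[(x,54) for x in range(-75,55,4)],(0,1),.018,-1),0))
E
```

```text
s5.npy
plate right y(x) slope (array([ 1.16000e-02, -7.16302e+01]), np.int64(22), np.float64(1.96))
far bar inner x(y) (array([1.40000e-03, 5.77473e+01]), np.int64(5), np.float64(0.02))
plate near x(y) (array([ -0.1685, -89.9852]), np.int64(8), np.float64(1.62))
 ** On entry to DLASCL parameter number  4 had an illegal value
 ** On entry to DLASCL parameter number  4 had an illegal value
 ** On entry to DLASCL parameter number  4 had an illegal value
 ** On entry to DLASCL parameter number  4 had an illegal value
 ** On entry to DLASCL parameter number  5 had an illegal value
 ** On entry to DLASCL parameter number  4 had an illegal valueh.py:50: RuntimeWarning: invalid value encountered in divide
  gr=sgn*np.gradient(s); k=np.argmax(gr); kk=slice(max(k-6,0),k+7); w_=np.clip(gr[kk],0,None); out.append((P[kk]*w_[:,None]).sum(0)/w_.sum())
Traceback (most recent call last):
  File "h.py", line 54, in fit
    p=np.polyfit(o[:,ax],o[:,1-ax],1); r=o[:,1-ax]-np.polyval(p,o[:,ax]); k=abs(r)<1.5
numpy.linalg.LinAlgError: SVD did not converge in Linear Least Squares
```

move_arm(targets=[[-1, 0, -0.06, 0, 0, 0, 0], [-1, 0.06, -0.06, 0, 0, 0, 0], [-1, 0.13, -0.06, 0, 0, 0, 0], [-1, 0.13, -0.03, 0, 0, 0, 0], [-1, 0.13, -0.02, 0, 0, 0, 0], [-1, 0.13, -0.01, 0, 0, 0, 0]])

```text
time_s: 13.2
ee_pos: [0.4964, 0.1486, 0.0607]
eef_rot: [-3.139, -0.0, 2.038]
force: [-7.0, -2.4, 3.1]
grip_width: 0.016
grip_force: 60.0
```

```bash
sed -i 's#/w_.sum())#/(w_.sum()+1e-6))#' h.py
python3 - <<'E'
from h import *
jpos()
np.save('s5.npy',ctrl.camera('scene')[0])
g=gray(np.load('scene0im.npy'))
print('plate right y(x) slope', fit(line(g,'scene',[(x,-70) for x in range(-70,90,5)],(0,1),.008,1),0))
print('far bar inner x(y)', fit(line(g,'scene',[(66,y) for y in range(-60,30,4)],(1,0),.018,-1),1))
print('mod right', fit(line(g,'scene',[(x,-34+(x)*.17) for x in range(-35,45,4)],(0,1),.015,1),0))
g=gray(np.load('s5.npy'))
print('mod right', fit(line(g,'scene',[(x,-37+(x-15)*.1) for x in range(-20,55,4)],(0,1),.015,1),0))
print('mod near', fit(line(g,'scene',[(-26-.1*(y+15),y) for y in range(-35,-6,3)],(1,0),.015,1),1))
g=gray(np.load('top0im.npy'))
print('top right',fit(line(g,'top',[(x,-70) for x in range(-75,90,5)],(0,1),.008,1),0),'left',fit(line(g,'top',[(x,80) for x in range(-75,90,5)],(0,1),.008,-1),0),'near',fit(line(g,'top',[(-85,y) for y in range(-60,40,4)],(1,0),.008,1),1))
print('top bars: far inner',fit(line(g,'top',[(66,y) for y in range(-60,50,4)],(1,0),.018,-1),1),'left inner',fit(line(g,'top',[(x,54) for x in range(-75,55,4)],(0,1),.018,-1),0))
E
```

```text
jig mm [-41.7    9.33] z 0.0607 F jig [-7.32  1.04] Fz 3.11
plate right y(x) slope (array([ 3.29000e-02, -6.96814e+01]), np.int64(5), np.float64(12.56))
far bar inner x(y) (array([6.0000e-04, 5.7832e+01]), np.int64(20), np.float64(0.99))
mod right (array([  0.1711, -34.1811]), np.int64(20), np.float64(0.58))
mod right (array([  0.1189, -38.7461]), np.int64(19), np.float64(0.56))
mod near (array([ -0.1622, -27.7918]), np.int64(10), np.float64(0.18))
top right (array([ 1.90000e-03, -6.94721e+01]), np.int64(29), np.float64(2.38)) left (array([6.50000e-03, 7.94322e+01]), np.int64(31), np.float64(1.89)) near (array([-7.00000e-03, -8.31667e+01]), np.int64(25), np.float64(0.57))
top bars: far inner (array([7.00000e-04, 6.47191e+01]), np.int64(24), np.float64(1.22)) left inner (array([5.10000e-03, 5.37757e+01]), np.int64(29), np.float64(2.09))
```

move_arm(targets=[[-1, 0, -0.1, 0, 0, 0, 0], [-1, 0, -0.2, -0.1, 0, 0, 0], [-1, 0, -0.2, -0.6, 0, 0, 0], [-1, 0, -0.2, -1, 0, 0, 0.1], [-1, -0.3, 0, -1, 0, 0, 0.2], [-1, -0.7, 0.2, -1, 0, 0, 0.35], [-1, -1, 0.4, -1, 0, 0, 0.5], [-1, -1.3, 0.5, -1, 0, 0, 0.65], [-1, -1.4, 0.5, -1, 0, 0, 0.8], [-1, -1.4, 0.5, -1, 0, 0, 0.95], [-1, -1.4, 0.5, -1, 0, 0, 1.1], [-1, -1.4, 0.5, -1, 0, 0, 1.25]])

```text
time_s: 14.45
ee_pos: [0.5509, 0.0972, 0.1115]
eef_rot: [3.141, -0.001, 0.781]
force: [0.8, -0.3, -0.6]
grip_width: 0.0156
grip_force: 60.0
```

Run:
```python
from h import *
jpos(); rel(jw(-18,-62,.11),.4666); hull('top')
```

```text
jig mm [-16.08 -61.05] z 0.1115 F jig [ 0.56 -0.59] Fz -0.61
now [0.5509 0.0972 0.1115] [ 3.141e+00 -8.000e-04  7.814e-01] shift/50mm [-0.042  0.006  0.029] turn [ 0.0005 -0.0009  0.3148] t 14.45
top 0.44
[[401, 288], [398, 289], [393, 286], [385, 278], [384, 274], [388, 271], [399, 282]]
[[-330.4, -245.7], [-329.3, -238.6], [-318.0, -231.6], [-293.8, -223.6], [-284.8, -225.8], [-283.0, -237.0], [-316.4, -247.9]]
```

move_arm(targets=[[-1, 0, 0, 0, 0, 0, 0.15], [-1, 0, 0, 0, 0, 0, 0.3], [-1, 0, 0, 0, 0, 0, 0.315], [-1, 0, 0, 0, 0, 0, 0.315]])

```text
time_s: 14.95
ee_pos: [0.5509, 0.0974, 0.1112]
eef_rot: [3.141, -0.0, 0.479]
force: [-0.5, -0.1, -1.1]
grip_width: 0.0154
grip_force: 60.0
```

Run:
```python
from h import *
jpos(); rel(jw(-18,-62,.061),.4666)
np.save('s6.npy',ctrl.camera('scene')[0]); hull('scene',False)
t=ctrl.camera('top')[0]; np.save('t6.npy',t)
s=np.load('s6.npy')
a=cv2.resize(s[160:260,200:320],None,fx=3.3,fy=3.3,interpolation=cv2.INTER_CUBIC)
b=cv2.resize(t[150:250,180:300],None,fx=3.3,fy=3.3,interpolation=cv2.INTER_CUBIC)
cv2.imwrite('pics/c6.png',np.hstack([a,b])[:,:,::-1])
```

```text
jig mm [-16.04 -60.9 ] z 0.1112 F jig [-0.5  0.1] Fz -1.14
now [0.5509 0.0974 0.1112] [ 3.1414e+00 -4.0000e-04  4.7900e-01] shift/50mm [-0.04   0.021  1.004] turn [ 0.0001 -0.0004  0.0124] t 14.95
scene 0.89
[[271, 197], [267, 216], [245, 215], [246, 206], [250, 195]]
[[59.0, -36.3], [-34.4, -45.3], [-38.9, 10.5], [3.5, 18.7], [60.2, 22.0]]
```

View pics/c6.png

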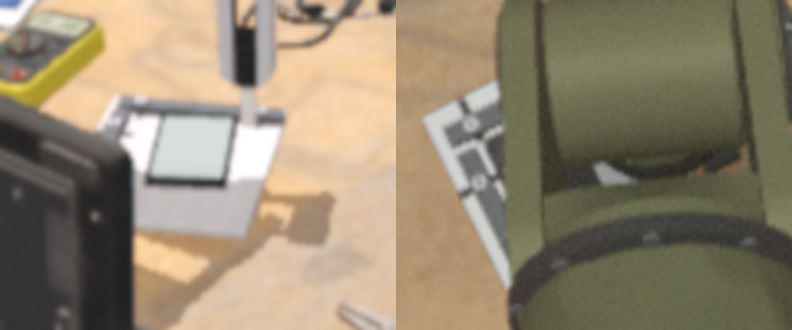

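Run:
```python
from h import *
im=np.load('s6.npy'); g=gray(im); a=.1
s=ctrl.cut_out('scene','screen')
def run(z,cx,cy,a,pr=True):
    c,sn=np.cos(a),np.sin(a); X=np.array([c,sn]);Y=np.array([-sn,c]); C=np.array([cx,cy]); res=[]
    for nm,n,tn,h,L,sg in(('left',Y,X,32,40,1),('right',-Y,X,32,40,1),('near',-X,Y,50,24,1),('far',X,Y,50,24,1)):
        pts=[C+n*h+tn*t for t in np.linspace(-L,L,15)]
        o=line(g,'scene',pts,n,z,sg); q=(o-C)@n; t=(o-C)@tn
        p=np.polyfit(t,q,1); r=q-np.polyval(p,t); k=abs(r)<1; p=np.polyfit(t[k],q[k],1); res.append((nm,p.round(3),k.sum()))
    return res
for z in(.015,.008):
    print(z,run(z,11,-11,.1))
# bar near-face bottom & top edge
for z in (.008,.018):
  o=line(g,'scene',[(66,y) for y in range(-62,60,6)],(1,0),z,-1); print('dark',z,o[:,0].round(1))
o=line(g,'scene',[(81,y) for y in range(-62,60,6)],(1,0),.018,1); print('outer top',o[:,0].round(1))
J,o_=jig(.4666,[.5378,.159])
for y in (-20,0,20,-50):
  xs=np.arange(40,100,2); w=np.c_[xs,np.full(len(xs),y)]/1000@J.T+o_; q=proj('scene',np.c_[w,np.full(len(w),.015)]).astype(np.float32); print(y,cv2.remap(gray(im),q[:,:1],q[:,1:],1)[:,0].astype(int).tolist())
```

```text
0.015 [('left', array([2.2000e-02, 3.3142e+01]), np.int64(11)), ('right', array([-4.0000e-03,  3.2649e+01]), np.int64(13)), ('near', array([-0.055, 51.922]), np.int64(8)), ('far', array([-1.417,  7.214]), np.int64(15))]
0.008 [('left', array([2.0000e-02, 3.5195e+01]), np.int64(9)), ('right', array([1.0000e-03, 3.1347e+01]), np.int64(14)), ('near', array([-3.1000e-02,  4.2911e+01]), np.int64(8)), ('far', array([-4.4000e-02,  4.6167e+01]), np.int64(13))]
dark 0.008 [74.3 74.3 73.4 66.8 71.  74.3 74.3 73.7 73.1 74.3 74.3 74.1 73.9 74.3
 72.3 71.5 70.7 74.3 68.5 73.  74.3]
dark 0.018 [57.7 57.7 57.6 57.6 59.1 58.4 58.  61.7 61.2 60.  59.  57.7 57.9 57.9
 58.  58.  57.7 58.  57.8 57.7 60. ]
outer top [74.2 73.4 77.7 77.2 76.2 80.2 79.2 83.7 77.3 81.8 81.  79.8 72.8 78.
 72.7 76.  75.  73.8 73.1 72.8 82.4]
-20 [220, 220, 220, 219, 219, 219, 217, 215, 212, 204, 196, 186, 173, 160, 149, 141, 133, 133, 135, 138, 146, 153, 162, 170, 179, 187, 195, 202, 207, 210]
0 [220, 220, 220, 220, 219, 218, 217, 214, 209, 203, 191, 178, 165, 152, 140, 132, 132, 131, 135, 141, 147, 154, 162, 169, 178, 186, 193, 198, 204, 207]
20 [200, 201, 203, 204, 204, 204, 199, 194, 187, 177, 165, 155, 142, 128, 124, 120, 119, 125, 131, 139, 146, 155, 162, 171, 178, 185, 190, 196, 198, 201]
-50 [255, 254, 253, 252, 248, 244, 238, 229, 220, 210, 199, 189, 181, 174, 169, 166, 164, 165, 169, 173, 179, 186, 191, 196, 200, 202, 203, 204, 204, 204]
```

move_arm(targets=[[-1, 0.36, 0.02, 0, 0, 0, 0.012], [-1, 0.36, 0.02, 0.4, 0, 0, 0.012], [-1, 0.36, 0.02, 0.8, 0, 0, 0.012], [-1, 0.36, 0.02, 1.0, 0, 0, 0.012], [-1, 0.36, 0.02, 1.0, 0, 0, 0.012], [-1, 0.36, -0.06, 1.0, 0, 0, 0.012], [-1, 0.36, -0.14, 1.0, 0, 0, 0.012]])

```text
time_s: 15.85
ee_pos: [0.5638, 0.1121, 0.0615]
eef_rot: [3.141, -0.001, 0.461]
force: [-0.1, 0.8, -0.7]
grip_width: 0.0155
grip_force: 60.0
```

Run:
```python
from h import *
jpos(); rel(jw(2,-50,.061),.4666); hull('scene')
```

```text
jig mm [  2.15 -53.56] z 0.0615 F jig [0.23 0.73] Fz -0.74
now [0.5638 0.1121 0.0615] [ 3.1414e+00 -8.0000e-04  4.6100e-01] shift/50mm [-0.003 -0.071  0.011] turn [ 0.0002 -0.0008 -0.0056] t 15.85
scene 0.62
[[249, 196], [263, 196], [270, 201], [267, 216], [244, 215]]
[[54.6, 23.4], [60.7, -13.9], [38.2, -37.9], [-34.4, -45.3], [-39.3, 13.0]]
```

move_arm(targets=[[-1, 0, -0.04, 0, 0, 0, 0], [-1, 0, -0.08, 0, 0, 0, 0], [-1, 0, -0.12, 0, 0, 0, 0], [-1, 0, -0.16, 0, 0, 0, 0], [-1, 0, -0.2, 0, 0, 0, 0], [-1, 0, -0.24, 0, 0, 0, 0], [-1, 0, -0.28, 0, 0, 0, 0], [-1, 0, -0.32, 0, 0, 0, 0], [-1, 0, -0.36, 0, 0, 0, 0], [-1, 0, -0.4, 0, 0, 0, 0]])

```text
time_s: 16.95
ee_pos: [0.5547, 0.1299, 0.0609]
eef_rot: [3.142, 0.0, 0.461]
force: [0.7, -0.8, -0.6]
grip_width: 0.0158
grip_force: 60.0
```

Run:
```python
from h import *
jpos(); hull('scene')
```

```text
jig mm [  2.03 -33.6 ] z 0.0609 F jig [ 0.31 -1.05] Fz -0.57
scene 0.62
[[263, 201], [263, 210], [261, 215], [256, 216], [242, 213], [241, 207], [246, 194], [256, 194]]
[[35.2, -19.6], [-8.4, -29.3], [-32.3, -29.4], [-38.9, -18.0], [-31.1, 20.3], [-3.4, 30.3], [63.7, 34.0], [68.1, 7.2]]
```

move_arm(targets=[[-1, 0, -0.03, 0, 0, 0, 0], [-1, 0, -0.06, 0, 0, 0, 0], [-1, 0, -0.09, 0, 0, 0, 0], [-1, 0, -0.12, 0, 0, 0, 0], [-1, 0, -0.15, 0, 0, 0, 0], [-1, 0, -0.18, 0, 0, 0, 0]])

```text
time_s: 17.65
ee_pos: [0.5507, 0.138, 0.0609]
eef_rot: [3.142, 0.0, 0.461]
force: [-0.6, -0.8, -0.4]
grip_width: 0.0155
grip_force: 60.0
```

Run:
```python
from h import *
jpos(); hull('scene')
```

```text
jig mm [  2.09 -24.61] z 0.0609 F jig [-0.94 -0.46] Fz -0.45
scene 0.63
[[253, 194], [261, 201], [259, 214], [257, 216], [242, 215], [239, 206], [242, 196], [244, 194]]
[[66.8, 15.2], [34.4, -14.4], [-28.6, -23.4], [-38.5, -20.5], [-40.1, 17.9], [0.5, 36.7], [51.6, 42.1], [62.8, 39.4]]
```

Continue with finer steps, checking force.

move_arm(targets=[[-1, 0, -0.02, 0, 0, 0, 0], [-1, 0, -0.04, 0, 0, 0, 0], [-1, 0, -0.06, 0, 0, 0, 0]])

```text
time_s: 18.05
ee_pos: [0.5494, 0.1406, 0.0609]
eef_rot: [3.142, 0.0, 0.461]
force: [-0.8, -1.1, -0.3]
grip_width: 0.0155
grip_force: 60.0
```

move_arm(targets=[[-1, 0, -0.015, 0, 0, 0, 0], [-1, 0, -0.03, 0, 0, 0, 0]])

```text
time_s: 18.25
ee_pos: [0.5488, 0.1419, 0.0609]
eef_rot: [3.142, 0.0, 0.461]
force: [-1.2, -1.3, -0.3]
grip_width: 0.0153
grip_force: 60.0
```

Run:
```python
from h import *
jpos()
```

```text
jig mm [  2.12 -20.18] z 0.0609 F jig [-1.7  -0.62] Fz -0.29
```

move_arm(targets=[[-1, 0, -0.01, 0, 0, 0, 0], [-1, 0, -0.02, 0, 0, 0, 0]])

```text
time_s: 18.45
ee_pos: [0.5484, 0.1428, 0.061]
eef_rot: [3.142, -0.0, 0.461]
force: [-0.0, -0.5, -0.8]
grip_width: 0.0155
grip_force: 60.0
```

Run:
```python
from h import *
jpos(); hull('scene')
```

```text
jig mm [  2.14 -19.23] z 0.061 F jig [-0.23 -0.46] Fz -0.77
scene 0.94
[[242, 193], [249, 193], [258, 199], [258, 210], [255, 216], [243, 215], [241, 213], [237, 202]]
[[67.2, 46.2], [70.3, 27.3], [43.2, -4.2], [-10.5, -16.6], [-39.3, -15.6], [-39.7, 15.4], [-31.5, 22.8], [19.1, 47.2]]
```

move_arm(targets=[[-1, 0, -0.01, 0, 0, 0, 0], [-1, 0, -0.02, 0, 0, 0, 0]])

```text
time_s: 18.75
ee_pos: [0.5479, 0.1437, 0.0609]
eef_rot: [3.142, -0.0, 0.461]
force: [-0.1, -0.9, -0.3]
grip_width: 0.0158
grip_force: 60.0
```

Run:
```python
from h import *
jpos()
```

```text
jig mm [  2.16 -18.22] z 0.0609 F jig [-0.51 -0.8 ] Fz -0.31
```

move_arm(targets=[[-1, 0, -0.01, 0, 0, 0, 0], [-1, 0, -0.02, 0, 0, 0, 0]])

```text
time_s: 18.95
ee_pos: [0.5475, 0.1446, 0.061]
eef_rot: [-3.142, 0.0, 0.461]
force: [-0.1, -1.5, 0.1]
grip_width: 0.0157
grip_force: 60.0
```

Run:
```python
from h import *
jpos(); hull('scene')
```

```text
jig mm [  2.14 -17.2 ] z 0.061 F jig [-0.77 -1.35] Fz 0.07
scene 0.81
[[241, 193], [250, 194], [257, 199], [257, 211], [255, 215], [243, 215], [241, 213], [237, 203]]
[[66.8, 48.9], [65.5, 23.3], [42.7, -1.5], [-15.6, -15.2], [-34.8, -14.5], [-39.7, 15.4], [-31.5, 22.8], [14.2, 45.8]]
```

move_arm(targets=[[-1, 0, -0.01, 0, 0, 0, 0], [-1, 0, -0.02, 0, 0, 0, 0]])

```text
time_s: 19.25
ee_pos: [0.547, 0.1455, 0.061]
eef_rot: [3.142, 0.0, 0.461]
force: [-0.1, -0.9, -0.6]
grip_width: 0.0158
grip_force: 60.0
```

Run:
```python
from h import *
jpos()
```

```text
jig mm [  2.15 -16.21] z 0.061 F jig [-0.47 -0.79] Fz -0.57
```

move_arm(targets=[[-1, 0, -0.01, 0, 0, 0, 0], [-1, 0, -0.02, 0, 0, 0, 0]])

```text
time_s: 19.45
ee_pos: [0.5467, 0.1463, 0.061]
eef_rot: [3.141, -0.0, 0.461]
force: [1.7, -2.6, -1.3]
grip_width: 0.0156
grip_force: 60.0
```

Run:
```python
from h import *
jpos()
```

```text
jig mm [  2.21 -15.32] z 0.061 F jig [ 0.38 -3.05] Fz -1.3
```

move_arm(targets=[[-1, 0, -0.006, 0, 0, 0, 0], [-1, 0, -0.006, 0, 0, 0, 0]])

```text
time_s: 19.65
ee_pos: [0.5467, 0.1464, 0.061]
eef_rot: [3.141, -0.0, 0.461]
force: [1.6, -4.6, -1.7]
grip_width: 0.0158
grip_force: 60.0
```

Run:
```python
from h import *
jpos(); im=ctrl.camera('scene')[0]; np.save('s7.npy',im); hull('scene',False)
b=cv2.resize(im[160:250,210:320],None,fx=6,fy=6,interpolation=cv2.INTER_CUBIC); cv2.imwrite('pics/c7.png',b[:,:,::-1])
```

```text
jig mm [  2.23 -15.26] z 0.061 F jig [-0.66 -4.81] Fz -1.7
scene 0.95
[[240, 194], [249, 194], [255, 199], [256, 210], [253, 215], [243, 215], [241, 213], [237, 203]]
[[61.1, 50.2], [65.0, 26.0], [41.9, 3.7], [-11.3, -11.5], [-35.6, -9.5], [-39.7, 15.4], [-31.5, 22.8], [14.2, 45.8]]
```

move_arm(targets=[[-1, 0, 0, 0.008, 0, 0, 0], [-1, 0, -0.005, 0.01, 0, 0, 0], [-1, 0, -0.005, 0.01, 0, 0, 0]])

```text
time_s: 20.05
ee_pos: [0.5467, 0.1465, 0.0607]
eef_rot: [3.141, -0.001, 0.461]
force: [1.6, -5.1, 1.3]
grip_width: 0.0157
grip_force: 60.0
```

Run:
```python
from h import *
jpos()
```

```text
jig mm [  2.35 -15.2 ] z 0.0607 F jig [-0.85 -5.3 ] Fz 1.3
```

move_arm(targets=[[-1, 0, 0.1, 0, 0, 0, 0], [-1, 0, 0.2, -0.2, 0, 0, 0], [-1, 0, 0.5, -1, 0, 0, 0], [-1, 0, 1.3, -1.2, 0, 0, 0], [-1, 0, 2.2, -1.2, 0, 0, 0], [-1, 0, 3.1, -1.2, 0, 0, 0], [-1, 0, 4, -1.2, 0, 0, 0], [-1, 0, 4, -1.2, 0, 0, 0]])

```text
time_s: 20.85
ee_pos: [0.6366, -0.037, 0.1209]
eef_rot: [3.141, -0.001, 0.456]
force: [0.2, 0.7, -0.5]
grip_width: 0.0158
grip_force: 60.0
```

Run:
```python
from h import *
jpos(); hull('top'); hull('scene')
im=ctrl.camera('top')[0]; np.save('t8.npy',im)
w=warp(im,.4666,[.5378,.159],.015,3); cv2.imwrite('pics/w8.png',w[:,:,::-1])
```

```text
jig mm [ 6.0000e-02 -2.1948e+02] z 0.1209 F jig [0.49 0.59] Fz -0.51
top 0.73
[[227, 180], [243, 208], [246, 218], [222, 229], [203, 192]]
[[64.5, -6.4], [-9.1, -10.4], [-32.4, -6.4], [-30.2, 52.8], [64.6, 54.4]]
scene 0.97
[[240, 194], [244, 193], [259, 197], [258, 206], [253, 215], [242, 214], [237, 202]]
[[61.1, 50.2], [68.1, 40.8], [53.8, -4.5], [8.5, -12.2], [-35.6, -9.5], [-35.6, 19.1], [19.1, 47.2]]
```

View pics/w8.png

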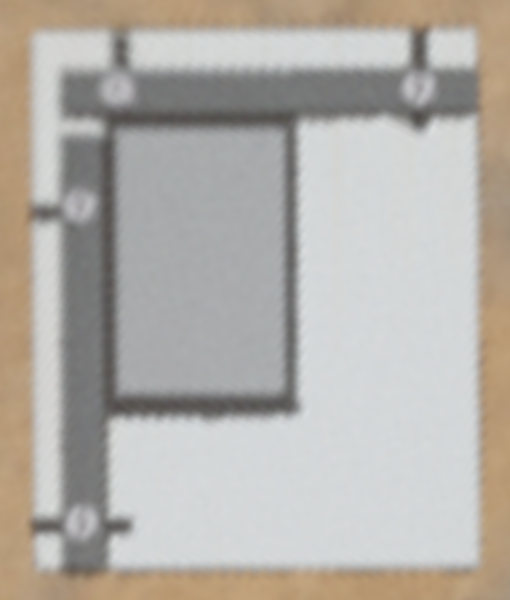

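Run:
```python
from h import *
g=gray(np.load('t8.npy')); s=4
L=lambda p,sc,z,sg:line(g,'top',p,sc,z,sg)
xs=range(-22,56,4); ys=range(0,50,3)
print('right outer',fit(L([(x,-8) for x in xs],(0,-1),.015,1),0),'right inner',fit(L([(x,-5) for x in xs],(0,1),.015,1),0),'left inner',fit(L([(x,51) for x in xs],(0,-1),.015,1),0))
print('near inner',fit(L([(-27,y) for y in ys],(1,0),.015,1),1),'near outer',fit(L([(-33,y) for y in ys],(-1,0),.008,1),1),'far inner',fit(L([(63,y) for y in ys],(-1,0),.015,1),1))
print('far bar outer',fit(L([(81,y) for y in range(-60,58,3)],(1,0),.018,1),1),'far bar inner',fit(L([(66,y) for y in range(-62,-14,3)],(1,0),.018,-1),1),'left bar outer',fit(L([(x,69) for x in range(-75,52,4)],(0,1),.018,1),0),'inner',fit(L([(x,54) for x in range(-80,-38,3)],(0,1),.018,-1),0))
rel(jw(-52,22,.12),YJ)
```

```text
right outer (array([ 1.000e-04, -9.237e+00]), np.int64(20), np.float64(0.46)) right inner (array([ 4.0000e-04, -4.0945e+00]), np.int64(20), np.float64(0.2)) left inner (array([6.80000e-03, 5.10653e+01]), np.int64(20), np.float64(0.55))
near inner (array([ 1.67000e-02, -2.68469e+01]), np.int64(17), np.float64(0.55)) near outer (array([-5.00000e-03, -3.29281e+01]), np.int64(17), np.float64(0.69)) far inner (array([-4.00000e-04,  6.24322e+01]), np.int64(17), np.float64(0.64))
far bar outer (array([2.00000e-04, 8.06756e+01]), np.int64(18), np.float64(3.32)) far bar inner (array([1.24000e-02, 6.48561e+01]), np.int64(13), np.float64(1.13)) left bar outer (array([-1.69000e-02,  6.92289e+01]), np.int64(22), np.float64(2.42)) inner (array([2.1000e-02, 5.4544e+01]), np.int64(10), np.float64(2.14))
now [ 0.635  -0.0312  0.1208] [-3.1414e+00 -2.0000e-04  4.6210e-01] shift/50mm [-1.087 -4.706  0.017] turn [-0.0000e+00 -3.0000e-04 -1.5753e+00] t 21.1
```

move_arm(targets=[[-1, -0.1, -0.4, 0, 0, 0, -0.14], [-1, -0.2, -0.8, 0, 0, 0, -0.28], [-1, -0.3, -1.2, 0, 0, 0, -0.42], [-1, -0.4, -1.6, 0, 0, 0, -0.56], [-1, -0.5, -2.0, 0, 0, 0, -0.7], [-1, -0.6, -2.4, 0, 0, 0, -0.84], [-1, -0.7, -2.8, 0, 0, 0, -0.98], [-1, -0.8, -3.2, 0, 0, 0, -1.12], [-1, -0.9, -3.6, 0, 0, 0, -1.26], [-1, -1.0, -4.0, 0, 0, 0, -1.4], [-1, -1.09, -4.4, 0, 0, 0, -1.54], [-1, -1.09, -4.7, 0, 0, 0, -1.575]])

```text
time_s: 22.3
ee_pos: [0.4807, 0.1555, 0.1209]
eef_rot: [3.141, -0.0, 2.041]
force: [-1.0, 0.6, 0.6]
grip_width: 0.0151
grip_force: 60.0
```

move_arm(targets=[[-1, 0, 0, 0, 0, 0, 0], [-1, 0, 0, 0, 0, 0, 0]])

```text
time_s: 22.5
ee_pos: [0.4821, 0.1543, 0.1207]
eef_rot: [3.141, 0.0, 2.034]
force: [-0.3, -0.2, -1.0]
grip_width: 0.0156
grip_force: 60.0
```

Run:
```python
from h import *
jpos(); rel(jw(-52,22,.061),YJ)
```

```text
jig mm [-51.85  20.83] z 0.1207 F jig [-0.33 -0.05] Fz -1.03
now [0.4821 0.1543 0.1207] [3.1411e+00 2.0000e-04 2.0340e+00] shift/50mm [ 0.024 -0.004  1.194] turn [ 0.0005  0.0002 -0.0034] t 22.5
```

move_arm(targets=[[-1, 0.02, 0, 0.5, 0, 0, 0], [-1, 0.02, 0, 1.0, 0, 0, 0], [-1, 0.02, 0, 1.2, 0, 0, 0], [-1, 0.02, 0, 1.2, 0, 0, 0], [-1, 0.02, 0.04, 1.2, 0, 0, 0], [-1, 0.02, 0.08, 1.2, 0, 0, 0], [-1, 0.02, 0.12, 1.2, 0, 0, 0], [-1, 0.02, 0.16, 1.2, 0, 0, 0]])

```text
time_s: 23.3
ee_pos: [0.489, 0.1585, 0.0607]
eef_rot: [3.141, 0.0, 2.036]
force: [0.0, 0.1, -0.3]
grip_width: 0.0158
grip_force: 60.0
```

move_arm(targets=[[-1, 0, 0.01, 0, 0, 0, 0], [-1, 0, 0.02, 0, 0, 0, 0]])

```text
time_s: 23.5
ee_pos: [0.4896, 0.1589, 0.0605]
eef_rot: [-3.142, 0.0, 2.036]
force: [-0.6, -0.0, -0.1]
grip_width: 0.0157
grip_force: 60.0
```

Run:
```python
from h import *
jpos()
```

```text
jig mm [-43.08  21.63] z 0.0605 F jig [-0.59  0.25] Fz -0.12
```

move_arm(targets=[[-1, 0, 0.01, 0, 0, 0, 0], [-1, 0, 0.02, 0, 0, 0, 0]])

```text
time_s: 23.7
ee_pos: [0.4904, 0.1593, 0.0604]
eef_rot: [-3.142, -0.0, 2.036]
force: [0.6, -0.8, -0.5]
grip_width: 0.0157
grip_force: 60.0
```

Run:
```python
from h import *
jpos()
```

```text
jig mm [-42.15  21.59] z 0.0604 F jig [ 0.18 -0.96] Fz -0.51
```

move_arm(targets=[[-1, 0, 0.01, 0, 0, 0, 0], [-1, 0, 0.02, 0, 0, 0, 0]])

```text
time_s: 23.9
ee_pos: [0.4914, 0.1598, 0.0605]
eef_rot: [3.142, 0.0, 2.036]
force: [0.6, 0.5, -0.4]
grip_width: 0.0157
grip_force: 60.0
```

Run:
```python
from h import *
jpos()
```

```text
jig mm [-41.1   21.58] z 0.0605 F jig [0.78 0.15] Fz -0.37
```

move_arm(targets=[[-1, 0, 0.01, 0, 0, 0, 0], [-1, 0, 0.02, 0, 0, 0, 0]])

```text
time_s: 24.1
ee_pos: [0.4923, 0.1603, 0.0605]
eef_rot: [3.142, 0.0, 2.036]
force: [-1.0, -0.1, 0.1]
grip_width: 0.0157
grip_force: 60.0
```

Run:
```python
from h import *
jpos()
```

```text
jig mm [-40.09  21.6 ] z 0.0605 F jig [-0.92  0.3 ] Fz 0.06
```

move_arm(targets=[[-1, 0, 0.01, 0, 0, 0, 0], [-1, 0, 0.02, 0, 0, 0, 0]])

```text
time_s: 24.3
ee_pos: [0.4932, 0.1607, 0.0604]
eef_rot: [-3.142, -0.0, 2.036]
force: [0.3, -0.6, 0.0]
grip_width: 0.0157
grip_force: 60.0
```

Run:
```python
from h import *
jpos()
```

```text
jig mm [-39.09  21.62] z 0.0604 F jig [ 0.04 -0.69] Fz 0.02
```

move_arm(targets=[[-1, 0, 0.01, 0, 0, 0, 0], [-1, 0, 0.02, 0, 0, 0, 0]])

```text
time_s: 24.5
ee_pos: [0.4941, 0.1612, 0.0604]
eef_rot: [-3.142, -0.0, 2.036]
force: [1.0, -0.1, -0.3]
grip_width: 0.0153
grip_force: 60.0
```

Run:
```python
from h import *
jpos()
```

```text
jig mm [-38.09  21.6 ] z 0.0604 F jig [ 0.9  -0.53] Fz -0.3
```

move_arm(targets=[[-1, 0, 0.01, 0, 0, 0, 0], [-1, 0, 0.02, 0, 0, 0, 0]])

```text
time_s: 24.7
ee_pos: [0.495, 0.1616, 0.0605]
eef_rot: [3.142, 0.0, 2.036]
force: [0.8, -0.1, -0.6]
grip_width: 0.0154
grip_force: 60.0
```

Run:
```python
from h import *
jpos(); hull('scene')
```

```text
jig mm [-37.08  21.58] z 0.0605 F jig [ 0.68 -0.43] Fz -0.57
scene 0.54
[[261, 195], [262, 197], [255, 215], [246, 215], [244, 212], [244, 206], [247, 195]]
[[65.0, -7.4], [55.1, -12.4], [-34.8, -14.5], [-38.5, 8.0], [-25.6, 16.5], [2.6, 23.8], [58.9, 30.0]]
```

move_arm(targets=[[-1, 0, 0.01, 0, 0, 0, 0], [-1, 0, 0.02, 0, 0, 0, 0]])

```text
time_s: 25.0
ee_pos: [0.4953, 0.1618, 0.0603]
eef_rot: [-3.14, -0.0, 2.036]
force: [-5.2, -2.8, 3.1]
grip_width: 0.0155
grip_force: 60.0
```

Run:
```python
from h import *
jpos()
```

```text
jig mm [-36.64  21.64] z 0.0603 F jig [-5.9  -0.14] Fz 3.08
```

move_arm(targets=[[-1, 0, 0, 0, 0, 0, 0], [-1, 0, -0.1, 0, 0, 0, 0], [-1, 0, -0.25, -0.1, 0, 0, 0], [-1, 0, -0.25, -0.8, 0, 0, 0], [-1, 0, -0.25, -1.6, 0, 0, 0], [-1, -0.8, -0.1, -2.2, 0, 0, 0.05], [-1, -1.6, 0.1, -2.2, 0, 0, 0.1], [-1, -2.4, 0.3, -2.2, 0, 0, 0.15], [-1, -3.2, 0.6, -2.2, 0, 0, 0.2], [-1, -4, 0.9, -2.2, 0, 0, 0.25], [-1, -4.8, 1.2, -2.2, 0, 0, 0.3], [-1, -4.8, 1.2, -2.2, 0, 0, 0.3]])

```text
time_s: 26.2
ee_pos: [0.6587, -0.0292, 0.1697]
eef_rot: [3.141, 0.0, 1.731]
force: [-0.4, 0.2, -0.5]
grip_width: 0.016
grip_force: 60.0
```

Run:
```python
from h import *
np.save('t9.npy',ctrl.camera('top')[0]); g=gray(np.load('t9.npy')); hull('top',False)
L=lambda p,sc,z,sg:line(g,'top',p,sc,z,sg)
xs=range(-22,56,4); ys=range(0,50,3)
print('right outer',fit(L([(x,-8) for x in xs],(0,-1),.015,1),0),'right inner',fit(L([(x,-5) for x in xs],(0,1),.015,1),0),'left inner',fit(L([(x,51) for x in xs],(0,-1),.015,1),0))
print('near inner',fit(L([(-27,y) for y in ys],(1,0),.015,1),1),'near outer',fit(L([(-33,y) for y in ys],(-1,0),.008,1),1),'far inner',fit(L([(63,y) for y in ys],(-1,0),.015,1),1))
rel([.5144,-.2568,.175],1.5698)
```

```text
top 0.66
[[227, 181], [246, 217], [228, 227], [222, 228], [204, 192]]
[[62.4, -5.4], [-30.4, -7.4], [-32.3, 38.7], [-28.2, 51.8], [63.5, 52.3]]
right outer (array([ 0.    , -9.2394]), np.int64(20), np.float64(0.46)) right inner (array([ 2.0000e-04, -4.0778e+00]), np.int64(20), np.float64(0.18)) left inner (array([7.10000e-03, 5.10729e+01]), np.int64(20), np.float64(0.54))
near inner (array([-6.0000e-04, -2.6586e+01]), np.int64(17), np.float64(0.61)) near outer (array([-4.00000e-03, -3.29728e+01]), np.int64(17), np.float64(0.72)) far inner (array([ 0.    , 62.4268]), np.int64(17), np.float64(0.6))
now [ 0.6568 -0.0261  0.1701] [-3.1412e+00 -3.0000e-04  1.7350e+00] shift/50mm [-4.087 -3.565 -0.097] turn [-0.0004 -0.0003  0.1652] t 26.3
```

move_arm(targets=[[-1, -0.6, -0.5, -0.1, 0, 0, 0.02], [-1, -1.2, -1.0, -0.1, 0, 0, 0.05], [-1, -1.8, -1.5, -0.1, 0, 0, 0.08], [-1, -2.4, -2.0, -0.1, 0, 0, 0.1], [-1, -3.0, -2.6, -0.1, 0, 0, 0.13], [-1, -3.6, -3.1, -0.1, 0, 0, 0.165], [-1, -4.09, -3.56, -0.1, 0, 0, 0.165], [-1, -4.09, -3.56, 0.3, 0, 0, 0.165], [-1, -4.09, -3.56, 0.7, 0, 0, 0.165], [-1, -4.09, -3.56, 0.9, 0, 0, 0.165], [-1, -4.09, -3.56, 0.9, 0, 0, 0.165], [-1, -4.09, -3.56, 0.9, 0, 0, 0.165]])

```text
time_s: 27.5
ee_pos: [0.5154, -0.2561, 0.1264]
eef_rot: [3.141, 0.0, 1.572]
force: [0.2, -0.3, -0.1]
grip_width: 0.0155
grip_force: 60.0
```

Run:
```python
from h import *
rel([.5144,-.2568,.055],1.5698)
```

```text
now [ 0.5154 -0.2561  0.1264] [3.1407e+00 5.0000e-04 1.5718e+00] shift/50mm [-0.014 -0.021  1.428] turn [0.0009 0.0005 0.002 ] t 27.5
```

move_arm(targets=[[-1, -0.014, -0.02, 0.4, 0, 0, 0], [-1, -0.014, -0.02, 0.8, 0, 0, 0], [-1, -0.014, -0.02, 0.85, 0, 0, 0], [-1, -0.014, -0.02, 0.92, 0, 0, 0], [-1, -0.014, -0.02, 0.98, 0, 0, 0], [-1, -0.014, -0.02, 1.04, 0, 0, 0], [-1, -0.014, -0.02, 1.1, 0, 0, 0]])

```text
time_s: 28.2
ee_pos: [0.5143, -0.2573, 0.0708]
eef_rot: [3.141, 0.0, 1.571]
force: [-0.3, 0.2, 0.4]
grip_width: 0.0156
grip_force: 60.0
```

Run:
```python
from h import *
rel([.5144,-.2568,.0555],1.5698); print(ctrl.get_obs()['force'])
```

```text
now [ 0.5143 -0.2573  0.0708] [3.1409e+00 4.0000e-04 1.5708e+00] shift/50mm [0.011 0.002 0.306] turn [0.0007 0.0004 0.001 ] t 28.2
[-0.34821377  0.18181847  0.39998372]
```

In the hole freely. Lower, release gently, retreat.

move_arm(targets=[[-1, 0.01, 0, 0.08, 0, 0, 0], [-1, 0.01, 0, 0.16, 0, 0, 0], [-1, 0.01, 0, 0.22, 0, 0, 0], [-1, 0.01, 0, 0.28, 0, 0, 0], [-1, 0.01, 0, 0.3, 0, 0, 0], [-1, 0.01, 0, 0.3, 0, 0, 0]])

```text
time_s: 28.8
ee_pos: [0.514, -0.2567, 0.0553]
eef_rot: [-3.141, -0.0, 1.571]
force: [-0.4, 0.7, -1.2]
grip_width: 0.0157
grip_force: 60.0
```

move_arm(targets=[[-0.5, 0, 0, 0, 0, 0, 0], [-0.3, 0, 0, 0, 0, 0, 0], [0, 0, 0, 0, 0, 0, 0], [0.2, 0, 0, 0, 0, 0, 0], [0.2, 0, 0, 0, 0, 0, 0], [0.2, 0, 0, 0, 0, 0, 0]], grip_force=10)

```text
time_s: 29.4
ee_pos: [0.5141, -0.2567, 0.0555]
eef_rot: [3.142, 0.0, 1.571]
force: [-0.2, -0.3, -0.3]
grip_width: 0.0561
grip_force: 0.0
```

move_arm(targets=[[0.2, 0, 0, -0.3, 0, 0, 0], [0.2, 0, 0, -0.8, 0, 0, 0], [0.2, 0, 0, -1.5, 0, 0, 0], [0.2, 0, 0, -2.3, 0, 0, 0], [0.2, 1, 0, -3, 0, 0, 0], [0.2, 2, 0, -3, 0, 0, 0], [0.2, 3, 0, -3, 0, 0, 0], [0.2, 3, 0, -3, 0, 0, 0]])

```text
time_s: 30.2
ee_pos: [0.514, -0.103, 0.2073]
eef_rot: [3.14, -0.0, 1.574]
force: [0.2, -0.0, 0.2]
grip_width: 0.0568
grip_force: 0.0
```

Run:
```python
from h import *
o=ctrl.get_obs(); print(o['time_s'],o['grip_width'],o['force'])
for c in('scene','top'):
    im,d=ctrl.camera(c)
    for n in ('stick','stand_floor'):
        r=ctrl.tip_of(c,n)
        if r: print(c,n,round(r[0]['score'],2),onz(c,r[0]['point'],.004)[0].round(4))
    if c=='top':
        vv,uu=np.mgrid[205:228,408:438]; P=atd('top',np.c_[uu.ravel(),vv.ravel()],d[vv,uu].ravel()); k=(d[vv,uu].ravel()>0)&(P[:,2]>.078)&(P[:,2]<.1); print('handle top',k.sum(),P[k].mean(0),P[k].max(0))
hull('scene')
```

```text
30.2 0.05677788921439304 [ 0.16729886 -0.03362249  0.1765218 ]
scene stick 0.77 [ 0.5047 -0.2582  0.004 ]
scene stand_floor 0.89 [ 0.5238 -0.2562  0.004 ]
top stick 0.19 [0.5377 0.1916 0.004 ]
top stand_floor 0.49 [ 0.5194 -0.2646  0.004 ]<stdin>:9: RuntimeWarning: Mean of empty slice.
  ret = um.true_divide(
Traceback (most recent call last):
ValueError: zero-size array to reduction operation maximum which has no identity
```

move_arm(targets=[[0.2, 0.8, 0.3, -0.3, 0, 0, 0], [0.2, 1.6, 0.3, -0.3, 0, 0, 0], [0.2, 2.4, 0.3, -0.3, 0, 0, 0], [0.2, 3.2, 0.3, -0.3, 0, 0, 0], [0.2, 4, 0.3, -0.3, 0, 0, 0], [0.2, 4, 0.3, -0.3, 0, 0, 0], [0.2, 4, 0.3, -0.3, 0, 0, 0]])

```text
time_s: 31.2
ee_pos: [0.5293, 0.0927, 0.2202]
eef_rot: [-3.141, 0.0, 1.571]
force: [1.1, 0.1, -0.4]
grip_width: 0.056
grip_force: 0.0
```

Run:
```python
from h import *
im,d=ctrl.camera('top')
vv,uu=np.mgrid[205:228,408:438]; P=atd('top',np.c_[uu.ravel(),vv.ravel()],d[vv,uu].ravel()); k=(d[vv,uu].ravel()>0)&(P[:,2]>.075)&(P[:,2]<.1); print('handle top',k.sum(),P[k].mean(0),P[k].min(0),P[k].max(0)) if k.any() else print('occluded')
hull('scene')
```

```text
handle top 58 [ 0.51175635 -0.25533696  0.08388085] [ 0.50526264 -0.2639989   0.07537165] [ 0.51851638 -0.24822379  0.08757694]
scene 0.63
[[240, 193], [262, 195], [254, 215], [241, 214], [236, 202]]
[[66.3, 51.6], [65.5, -10.1], [-35.2, -12.0], [-36.0, 21.6], [18.7, 49.8]]
```

Stick is upright at its original spot and height, module seated; handing in.

```bash
python3 -c "
from station import ctrl
print(ctrl.hand_in())"
```

```text
the job is handed in; nothing more can be done
None
```

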